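Put the washed stirring paddle away handle-down in the crock

TASK

The washed paint-stirring paddle lies too flat on the bench to pick up: slide its handle end out over the bench's open edge, pinch the overhanging handle and lift the paddle off. Lay it flat across the wooden offcut and let go, so that its blade sticks out over one side; then take it by the blade instead and stand it handle-down, blade up to dry, in the terracotta crock, and let go. Leave the offcut, the crock and everything else standing where they are.

Things in the scene. Friction and masses are not known exactly. Their poses are not given: they have to be found in the camera images.
- paddle: green flat plastic stirring paddle, 240 mm long, 3 mm thick all over, 50 to 80 g, solid handle and slotted blade, lying handle towards the open edge. Origin: centre of its length and width, on its underside; x runs along it to the handle end, z is the face normal (up at the start). Handle: x 0 to +120 mm, 26 mm wide. Blade: x 0 to -120 mm, 50 mm wide, solid to -26 mm, then two long slots. Balances near x = -8 mm.
- handle_end (a point): middle of the paddle's handle end (paddle x = +120 mm, mid thickness)
- bench_edge (a point): a point on the open edge of the bench, the one far from the robot. The edge is straight, runs along world y, and the bench top (world z = 0) ends there: nothing beyond or below it but the 38 mm thick front of the top and the floor.
- offcut: loose pine offcut lying flat, 89 mm (its x) by 150 mm (its y) by 38 mm high, 0.36 kg. Origin: centre of its underside, z up. The paddle is to lie across its 89 mm width, so that both ends stick out.
- crock: heavy open terracotta crock, 115 mm tall, 101 mm across the rim outside, bore 84 mm, floor 7 mm thick, 0.85 kg, loose. Origin: centre of its underside, z up. It stands on one side of the paddle, the offcut on the other; which is which changes.
- tape: roll of blue masking tape lying flat, 100 mm across, 24 mm high; stays where it is
- screwdriver: screwdriver lying flat on the bench; stays where it is
- glue: white glue bottle standing, 60 mm across, 170 mm tall; stays where it is
- jar: small glass jar with steel lid, 72 mm across, 90 mm tall; stays where it is
- brush: paint brush lying flat; stays where it is
- tin: closed paint tin, 108 mm across, 120 mm tall, white with a green band; stays where it is
- sandblock: cork sanding block lying flat, 112 x 67 x 28 mm; stays where it is

How it is judged (in metres and radians):
On the way, in this order (a step that is already met when the one before it is completed fails the run):
1. the handle end sticks out at least 25 mm past the bench edge, the paddle still flat on the bench (world x of handle_end above 0.675 m and height (world z) of handle_end between -0.006 and 0.012 m and angle between paddle's own z axis and vertical below 0.06 rad), for 0.1 s.
2. the paddle is off the bench, held by its handle (height (world z) of each of handle_end, paddle above 0.025 m and contact force between the fingers and paddle above 0.5 N and distance between the grasp point and handle_end below 0.12 m), for 0.1 s.
3. the paddle lies flat across the offcut, let go, its middle over the offcut and both ends sticking out (contact force between the fingers and paddle below 0.05 N and angle between paddle's own z axis and vertical below 0.1 rad and z of paddle in the frame of offcut between 0.033 and 0.045 m and x of paddle in the frame of offcut between -0.055 and 0.055 m and y of paddle in the frame of offcut between -0.08 and 0.08 m and angle between the x axis of paddle and the x axis of offcut, either way round below 0.8 rad and linear speed of paddle below 0.02 m/s), for 0.2 s.
4. the paddle is lifted off the offcut, held by its blade (height (world z) of paddle above 0.07 m and contact force between the fingers and paddle above 0.5 N and distance between the grasp point and handle_end above 0.115 m), for 0.1 s.
At the end, for the whole second after the job is handed in: the paddle stands in the upright crock, its handle end down inside (within 35 mm of the crock's underside), blade up, leaning no more than about 48 degrees from upright, let go and at rest; the crock, the offcut and the other things within 40 mm of where they started (horizontal distance between handle_end and crock below 0.045 m and z of handle_end in the frame of crock between 0 and 0.035 m and angle between paddle's own x axis and vertical above 2.3 rad and linear speed of paddle below 0.02 m/s and angle between crock's own z axis and vertical below 0.08 rad and height (world z) of crock below 0.01 m); the robot touches nothing.
It fails at once if another thing on the bench is moved more than 40 mm (distance of any of tape, screwdriver, glue, jar, brush, tin, sandblock from where it was at the start of the episode above 0.04 m).
It fails at once if the offcut or the crock is moved more than 40 mm, or tipped (distance of any of offcut, crock from where it was at the start of the episode above 0.04 m or angle between any of crock, offcut's own z axis and vertical above 0.35 rad).
It fails at once if the paddle falls off the bench (height (world z) of paddle below -0.1 m).
It also fails if it takes over 72 s, if anything falls off the work surface, if the arm or the gripper's body presses on something with over 40 N, if the wrist force passes 120 N, or if a joint passes its speed limit or range.

ROBOT

A 6-joint arm with a two-finger parallel gripper is mounted at the origin on the work surface. World frame = base frame: x ahead of the robot, y to its left, z up, the work surface at z = 0. Lengths are in m, angles in degrees, forces in N, time in s.
With the tool pointing down it reaches from about 0.4 to 0.825 m from the base axis. Payload 7 kg.
Tool frame: the origin (TCP) lies at the very end of the fingers, on their centre line; the grasp point (between the pads) lies 19 mm behind it (ctrl.tcp_to_grasp is the distance from the TCP to the grasp point, in m); z points along the fingers, y is the direction in which the jaws open and shut (so a half turn about z gives the same grasp; the last joint's range is limited). The gripper opens to 88 mm and grips with 3 to 60 N. Pads are 19 mm wide; open, the fingers measure 130 mm over their backs; the gripper's body (78 mm by 193 mm) begins 47 mm behind the grasp point.
Start: joints at [-56.545, 20.546, 0.682, 0, -70.136, -16.507], TCP at [0.197, -0.646, 0.227] pointing down, gripper open.
Joint ranges: [-176.03, 176.03], [-82.01, 121.73], [-58.28, 71.71], [-173.87, 95.51], [-174.79, -0.11], [-173.66, 173.66]. Speed limits (degrees/s): [136.94, 136.94, 172.46, 180, 180, 180].

INTERFACE

Orientations are given as [roll, pitch, yaw] about the fixed x, y, z axes, in that order (R = Rz(yaw) Ry(pitch) Rx(roll)).
In Python, from plant import ctrl gives the robot as it stands.
- The arm moves only by the tool jog_arm, never from a script. Its argument "commands" is a list of rows, each an object of numbers: "x", "y", "z": the shift along the tool's x, y, z in cm; "roll": the turn about the tool's z in rad. In form: [{"x": .., "y": .., "z": .., "roll": ..}, ...]. A call has 1 to 12 rows; each row shifts and turns the commanded pose from where the row before left it, along the tool's axes as they then stand; what a row does not reach is not made up. A row lasts 1/10 s, in which the tool goes at most 50 mm and 8.59 degrees, less where a joint would pass 70% of its speed; a pose out of reach is approached as far as the arm can. A call is refused whole if a number of a shift passes 5 or a number of a turn 0.15, either way. A call with a gripper value outside its range is refused whole. "gripper" is the finger opening in cm, from 0 to 8.76, set as the call begins (left out, the last holds). The fingers move at their own pace and stop on an object; the grip force is fixed at half the most. Time passes only in rows, so rows that do not move let the fingers close. It gives the time, the measured TCP pose, the force and the opening at its end, in the units of the state.
- ctrl.get_obs(): the state, without advancing time (a new reading comes with each control period).
- ctrl.snapshot(name): name is "side" or "top"; returns a dict with "image" (480x640x3 uint8, red, green, blue), "mtx" (3x3 intrinsics, pixels), "position" and "orientation" of the camera in the world. Camera axes: x right, y up, looking along -z (the intrinsics and any distortion apply to the point x, -y, -z); pixel columns grow to the right and rows downward; lengths in m; the calibration is good to about 2 mm. A picture is of the moment at which its call begins. There is no depth.
- ctrl.close_job(): hands the job in, once; it reports no verdict.
Trained networks look in the newest picture that a camera, given by its name, has taken for a name from the list of things; names that differ only in an ending like _2 or _b are one class to them, and where a whole thing is asked for, a point or a joint stands for the part that bears it (a point fixed in the world has none). Each returns a list of dicts, best first, with "confidence" (0 to 1); they miss things now and then, are a little off and sometimes report something else, mostly with a low value. They report only what shows in the picture. A call takes as long as a camera call.
- ctrl.search_frame(camera, query): "position" ([column, row] as shares, 0 to 1, of the picture: columns of its width, rows of its height, amid what is visible of it).
- ctrl.regions_of(camera, query): "mask" (480x640 bool, what is visible of it) and "position" ([column, row] as shares, 0 to 1, of the picture: columns of its width, rows of its height, amid what is visible of it).
The state is a dict: "clock": time; "joint_pos": joint angles; "qvel": joint speeds; "tau": joint torques, N m; "tool_pos": TCP position; "orientation": TCP orientation; "force": force on the tool from outside, world axes, zero at the start; "moment": the same for the moment, N m; "opening": finger opening in m.
Only numpy, scipy, OpenCV 4.12 (cv2) and the standard library are available. Lean on these libraries where they do the work, as an engineer would, in place of code of your own. Each camera call takes 0.05 s, during which the arm holds its last target.

## Working session

There is one attempt and no reset: what is moved stays moved. The work goes in short steps, Python scripts to look and compute and a tool call to move; the robot and the scene stay as the last step left them, time stands still between calls to the robot, and variables do not carry over. Pictures are saved under pics/ and viewed, and the job is handed in when it is done.

Besides the shell and the picture viewer there is one more tool, called as name([rows], argument=value, ...), one row to a line, values as JSON. jog_arm: Moves the arm, as the interface text tells. Its arguments: {"type":"object","properties":{"commands":{"type":"array"},"gripper":{"type":"number"}},"required":["commands"]}

```bash
ls; mkdir -p pics
cat > h.py <<'E'
import numpy as np,cv2
from plant import ctrl
from scipy.spatial.transform import Rotation as R
def cam(s):
    o=s['orientation']; o=np.array(o,float)
    if o.shape==(3,3): M=o
    elif o.size==4: M=R.from_quat(o).as_matrix()
    else: M=R.from_euler('xyz',o,degrees=True).as_matrix()
    return np.array(s['mtx'],float),np.array(s['position'],float),M
def ray(s,u,v):
    K,p,M=cam(s)
    d=np.linalg.inv(K)@np.array([u,v,1.0]); d=np.array([d[0],-d[1],-d[2]])
    d=M@d; return p,d/np.linalg.norm(d)
def onz(s,u,v,z):
    p,d=ray(s,u,v); return p+d*(z-p[2])/d[2]
def proj(s,X):
    K,p,M=cam(s); c=M.T@(np.array(X)-p); q=K@np.array([c[0],-c[1],-c[2]]); return q[:2]/q[2]
def tri(a,ua,b,ub):
    p,d=ray(a,*ua);q,e=ray(b,*ub)
    A=np.stack([d,-e],1); t=np.linalg.lstsq(A,q-p,rcond=None)[0]
    P=p+t[0]*d;Q=q+t[1]*e
    return (P+Q)/2,np.linalg.norm(P-Q)
E
python3 - <<'E'
from h import *
import pickle
S={}
for n in('top','side'):
    s=ctrl.snapshot(n);S[n]=s
    cv2.imwrite(f'pics/{n}0.png',s['image'][:,:,::-1])
    print(n,s['mtx'],s['position'],s['orientation'],s.keys())
    for t in ['paddle','offcut','crock','tape','screwdriver','glue','jar','brush','tin','sandblock','handle_end','bench_edge']:
        r=ctrl.search_frame(n,t); print(t,[(np.round(np.array(k['position'])*[640,480],1),round(k['confidence'],2)) for k in r[:3]])
pickle.dump(S,open('s0.pkl','wb'))
print(ctrl.get_obs())
E
```

```text
pics
top [[595.0255426    0.         323.22723874]
 [  0.         595.0255426  246.63747933]
 [  0.           0.           1.        ]] [ 0.22927118 -0.00205787  1.64036073] [ 10.14513247   0.95371038 -90.58258188] dict_keys(['image', 'mtx', 'position', 'orientation'])
paddle [(array([313.1, 272.2]), 0.98)]
offcut [(array([251.4, 260.3]), 0.85)]
crock [(array([427.3, 250.2]), 0.88)]
tape [(array([171.3, 292. ]), 0.83)]
screwdriver [(array([488.4, 288.5]), 0.56)]
glue [(array([145.1, 256.9]), 0.93), (array([426.7, 250.9]), 0.38)]
jar [(array([139.5, 219.8]), 0.56)]
brush [(array([521.7, 271.8]), 0.76)]
tin [(array([513.3, 205.8]), 0.89)]
sandblock [(array([180.9, 229.2]), 0.66)]
handle_end [(array([312.2, 265.6]), 0.56), (array([184.5, 226.7]), 0.27)]Traceback (most recent call last):
  File "<stdin>", line 9, in <module>
ValueError: it knows: brush, crock, glue, handle_end, jar, offcut, paddle, sandblock, screwdriver, tape, tin
```

Run:
```python
from h import *
import pickle
S={}
for n in('top','side'):
    s=ctrl.snapshot(n);S[n]=s
    cv2.imwrite(f'pics/{n}0.png',s['image'][:,:,::-1])
    if n=='side':
      print(n,s['mtx'],s['position'],s['orientation'],s.keys())
    M={}
    for t in ['paddle','offcut','crock','tape','glue','handle_end']:
        r=ctrl.regions_of(n,t); print(t,[(np.round(np.array(k['position'])*[640,480],1),round(k['confidence'],2),k['mask'].sum()) for k in r[:3]])
        if r: s['m_'+t]=r[0]['mask']
pickle.dump(S,open('s0.pkl','wb'))
o=ctrl.get_obs();print(o)
```

```text
paddle [(array([313.4, 268.9]), 0.82, np.int64(929))]
offcut [(array([249.2, 262.3]), 0.92, np.int64(1822))]
crock [(array([427.7, 247.9]), 0.68, np.int64(1350))]
tape [(array([196. , 297.4]), 0.7, np.int64(614))]
glue [(array([143.8, 254.8]), 0.92, np.int64(686))]
handle_end [(array([312.8, 263.2]), 0.63, np.int64(941))]
side [[489.59261745   0.         316.623295  ]
 [  0.         489.59261745 234.59844973]
 [  0.           0.           1.        ]] [0.02479489 0.76000672 1.10474384] [  40.2867948     0.38439708 -146.71202327] dict_keys(['image', 'mtx', 'position', 'orientation'])
paddle [(array([264.9, 359.2]), 0.72, np.int64(832)), (array([332.6, 260.8]), 0.64, np.int64(909)), (array([422.2, 173.3]), 0.47, np.int64(304))]
offcut [(array([285.6, 300.8]), 0.56, np.int64(2183))]
crock [(array([368.8, 178.7]), 0.85, np.int64(1346))]
tape [(array([268.5, 355.9]), 0.78, np.int64(823))]
glue [(array([207.2, 381.5]), 0.9, np.int64(1163))]
handle_end [(array([332.7, 262.2]), 0.92, np.int64(861))]
{'clock': 1.3, 'joint_pos': array([-5.65449896e+01,  2.05452653e+01,  6.81635452e-01, -1.07681554e-03,
       -7.01375876e+01, -1.65061616e+01]), 'qvel': array([ 0.05944221,  0.00247502,  0.01237204,  0.06370245, -0.03920293,
        0.0857308 ]), 'tau': array([ 1.45570608e-03, -5.82406819e+01,  2.93295640e+01,  7.00265363e+00,
        1.22127080e-02, -1.98949004e-05]), 'tool_pos': array([ 0.1967389 , -0.64565194,  0.22656776]), 'orientation': array([ 1.79998545e+02,  6.25129526e-04, -1.63051517e+02]), 'force': array([ 0.41573405,  0.36432307, -0.36660002]), 'moment': array([ 0.05801377, -0.0051137 , -0.00264047]), 'opening': 0.08750708417079286}
```

View pics/top0.png

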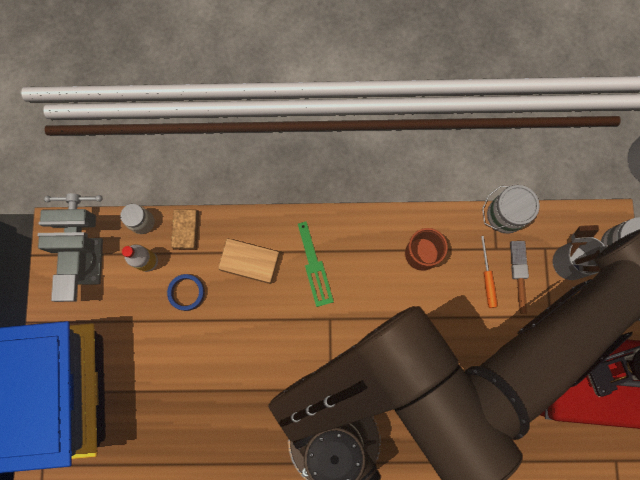

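View pics/side0.png

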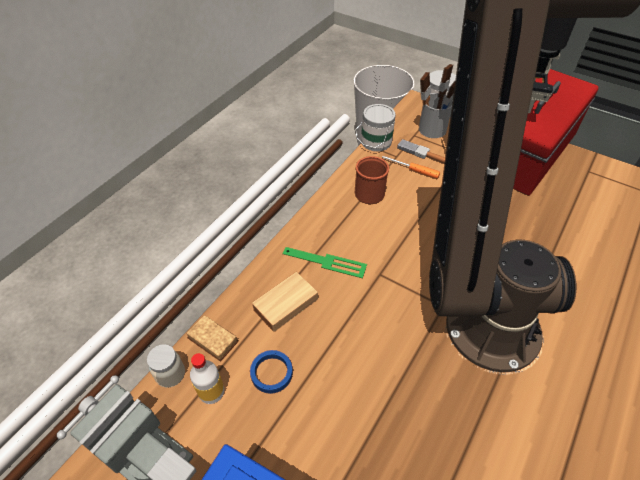

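The top view shows the paddle from its handle at (303,222) to its blade at (327,305). The offcut is to the left at about (249,261), the crock to the right at (427,249), and the open edge at row 205. The side view agrees with this. Next I'll work out positions.

Run:
```python
from h import *
import pickle
S=pickle.load(open('s0.pkl','rb'))
t,s=S['top'],S['side']
im=t['image']
for n,im,mk in(('top',t['image'],t['m_paddle']),('side',s['image'],s['m_handle_end'])):
    hsv=cv2.cvtColor(im,cv2.COLOR_RGB2HSV)
    g=(hsv[...,0]>45)&(hsv[...,0]<75)&(hsv[...,1]>120)&(hsv[...,2]>50)
    g&=cv2.dilate(mk.astype(np.uint8),np.ones((9,9)))>0
    v,u=np.nonzero(g); print(n,g.sum(),u.min(),u.max(),v.min(),v.max())
    P=np.array([onz(S[n],a,b,0.003)[:2] for a,b in zip(u,v)])
    r=cv2.minAreaRect((P*1000).astype(np.float32)); print(r, cv2.boxPoints(r).round(1).tolist())
for n in('top','side'):
    m=S[n]['m_offcut']; v,u=np.nonzero(m)
    P=np.array([onz(S[n],a,b,0.038)[:2] for a,b in zip(u,v)])
    r=cv2.minAreaRect((P*1000).astype(np.float32)); print(n,'offcut',r,cv2.boxPoints(r).round(0).tolist())
for u in(120,300,400): 
  print('edge',onz(t,u,205,0))
def crop(S,n,u,v,w,h,k,f):
    c=S[n]['image'][v:v+h,u:u+w,::-1]; cv2.imwrite(f,cv2.resize(c,None,fx=k,fy=k,interpolation=cv2.INTER_CUBIC))
crop(S,'top',200,190,260,130,3,'pics/ct0.png')
crop(S,'side',240,140,160,190,3,'pics/cs0.png')
```

```text
top 833 298 332 222 306
((477.6274108886719, 51.15740966796875), (239.31088256835938, 48.475852966308594), 15.200376510620117) [[355.79998779296875, 43.20000076293945], [368.5, -3.5999999046325684], [599.5, 59.099998474121094], [586.7000122070312, 105.9000015258789]]
side 733 283 366 247 277
((475.4173889160156, 51.77294921875), (238.49107360839844, 49.993263244628906), 14.907094955444336) [[353.79998779296875, 45.29999923706055], [366.6000061035156, -3.0999999046325684], [597.0999755859375, 58.29999923706055], [584.2000122070312, 106.5999984741211]]
top offcut ((480.17138671875, 225.32537841796875), (153.70066833496094, 91.19174194335938), 74.7841567993164) [[416.0, 163.0], [504.0, 139.0], [544.0, 288.0], [456.0, 311.0]]
side offcut ((474.3573303222656, 235.68414306640625), (162.28317260742188, 108.05523681640625), 74.59496307373047) [[401.0, 172.0], [505.0, 143.0], [548.0, 300.0], [444.0, 328.0]]
edge [0.65140367 0.60091072 0.        ]
edge [0.64402118 0.08697348 0.        ]
edge [ 0.63995277 -0.19625131  0.        ]
```

View pics/ct0.png

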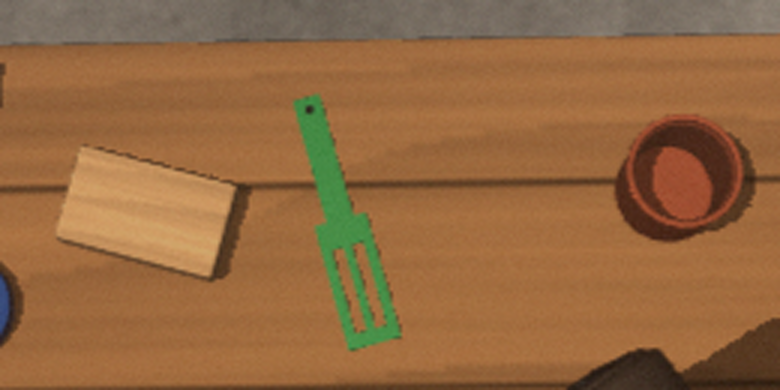

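View pics/cs0.png

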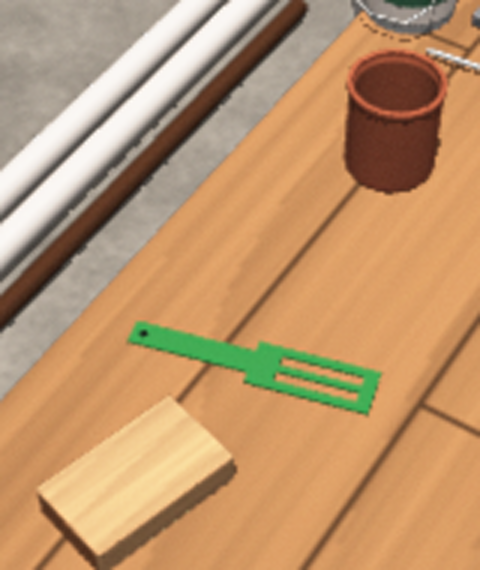

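```bash
cat >> h.py <<'E'
def go(x,y,z,yaw=None):
    o=ctrl.get_obs(); a=o['orientation']; M=R.from_euler('xyz',a,degrees=True).as_matrix()
    dy=0 if yaw is None else (yaw-a[2]+180)%360-180
    d0=M.T@(np.array([x,y,z])-o['tool_pos'])*100
    b=np.radians(a[2]+dy); X=np.array([np.cos(b),np.sin(b),0]);Y=np.array([np.sin(b),-np.cos(b),0])
    d=(np.array([x,y,z])-o['tool_pos'])*100
    print('pos',o['tool_pos'].round(4),'rpy',np.round(a,2),'open',round(o['opening'],4),'t',o['clock'])
    print(' roll',round(-np.radians(dy),3),'shift before roll',d0.round(2),'shift after roll',(d@X).round(2),(d@Y).round(2),(-d[2]).round(2))
E
python3 - <<'E'
from h import *
go(0.462,0.0475,0.06,-165)
import pickle
S=pickle.load(open('s0.pkl','rb'))
# crock rim ellipses: colour mask
for n in('top','side'):
    m=S[n]['m_crock'];v,u=np.nonzero(m);print(n,u.min(),u.max(),v.min(),v.max())
print(ctrl.tcp_to_grasp)
t,s=S['top'],S['side']
# rim centre guesses: top crop (684,172)/3+(200,190); side crop (396,83)/3+(240,140)
a=(200+684/3,190+171/3); b=(240+396/3,140+82/3)
print(a,b,tri(t,a,s,b), onz(t,*a,0.115),onz(s,*b,0.115))
E
```

```text
pos [ 0.1967 -0.6457  0.2266] rpy [ 180.      0.   -163.05] open 0.0875 t 1.3
 roll 0.034 shift before roll [-45.58  58.57  16.66] shift after roll -43.56 60.09 16.66
top 405 447 228 269
side 355 388 156 203
0.0188
(428.0, 247.0) (372.0, 167.33333333333334) (array([ 0.49835999, -0.25209269,  0.11173532]), np.float64(0.0003823836105980693)) [ 0.49796793 -0.25149934  0.115     ] [ 0.49661428 -0.24880639  0.115     ]
```

jog_arm([
  {"roll":0.034,"x":-2,"y":3,"z":0},
  {"x":-2.7,"y":3.7,"z":0},
  {"x":-2.7,"y":3.7,"z":0},
  {"x":-2.7,"y":3.7,"z":0},
  {"x":-2.7,"y":3.7,"z":0},
  {"x":-2.7,"y":3.7,"z":0},
  {"x":-2.7,"y":3.7,"z":0},
  {"x":-2.7,"y":3.7,"z":0},
  {"x":-2.7,"y":3.7,"z":0},
  {"x":-2.7,"y":3.7,"z":0},
  {"x":-2.7,"y":3.7,"z":0},
  {"x":-2.7,"y":3.7,"z":0},
], gripper=8)

```text
validation failed for argument at $.co...
```

Run:
```python
from h import *
go(0.462,0.0475,0.03,-165)
```

```text
pos [ 0.1967 -0.6457  0.2266] rpy [ 180.      0.   -163.05] open 0.0875 t 1.3
 roll 0.034 shift before roll [-45.58  58.57  19.66] shift after roll -43.56 60.09 19.66
```

jog_arm([
  {"x":-2,"y":3,"z":0,"roll":0.034},
  {"x":-2.7,"y":3.7,"z":0,"roll":0},
  {"x":-2.7,"y":3.7,"z":0,"roll":0},
  {"x":-2.7,"y":3.7,"z":0,"roll":0},
  {"x":-2.7,"y":3.7,"z":0,"roll":0},
  {"x":-2.7,"y":3.7,"z":0,"roll":0},
  {"x":-2.7,"y":3.7,"z":0,"roll":0},
  {"x":-2.7,"y":3.7,"z":0,"roll":0},
  {"x":-2.7,"y":3.7,"z":0,"roll":0},
  {"x":-2.7,"y":3.7,"z":0,"roll":0},
  {"x":-2.7,"y":3.7,"z":0,"roll":0},
  {"x":-2.7,"y":3.7,"z":0,"roll":0},
], gripper=8)

```text
clock: 2.5
tool_pos: [0.389, -0.1393, 0.2271]
orientation: [-180.0, 0.1, -165.0]
force: [2.6, 0.3, 0.1]
opening: 0.0799
```

Run:
```python
from h import *
go(0.462,0.0475,0.03,-165)
```

```text
pos [ 0.389  -0.1393  0.2271] rpy [-1.7998e+02  9.0000e-02 -1.6500e+02] open 0.0799 t 2.5
 roll 0.0 shift before roll [-11.85  16.16  19.73] shift after roll -11.88 16.16 19.71
```

jog_arm([
  {"x":-2.7,"y":3.7,"z":0,"roll":0},
  {"x":-2.7,"y":3.7,"z":0,"roll":0},
  {"x":-2.7,"y":3.7,"z":1,"roll":0},
  {"x":-2.7,"y":3.7,"z":1,"roll":0},
  {"x":-1.0,"y":1.3,"z":3,"roll":0},
  {"x":0,"y":0,"z":4,"roll":0},
  {"x":0,"y":0,"z":4,"roll":0},
  {"x":0,"y":0,"z":4,"roll":0},
  {"x":0,"y":0,"z":2.7,"roll":0},
  {"x":0,"y":0,"z":0,"roll":0},
], gripper=8)

```text
clock: 3.5
tool_pos: [0.4587, 0.0438, 0.0267]
orientation: [-179.9, -0.4, -165.0]
force: [-1.2, 0.2, 0.3]
opening: 0.0803
```

Run:
```python
from h import *
s=ctrl.snapshot('side'); t=ctrl.snapshot('top')
a=s['image'][180:320,240:440,::-1]; cv2.imwrite('pics/a1.png',cv2.resize(a,None,fx=3.5,fy=3.5,interpolation=cv2.INTER_CUBIC))
a=t['image'][190:320,240:440,::-1]; cv2.imwrite('pics/a1t.png',cv2.resize(a,None,fx=3.5,fy=3.5,interpolation=cv2.INTER_CUBIC))
go(0.462,0.0475,0.001,-165)
```

```text
pos [0.4612 0.0449 0.03  ] rpy [-1.7997e+02 -4.0000e-02 -1.6498e+02] open 0.0799 t 3.6
 roll 0.0 shift before roll [-0.15  0.23  2.9 ] shift after roll -0.14 0.23 2.9
```

View pics/a1.png

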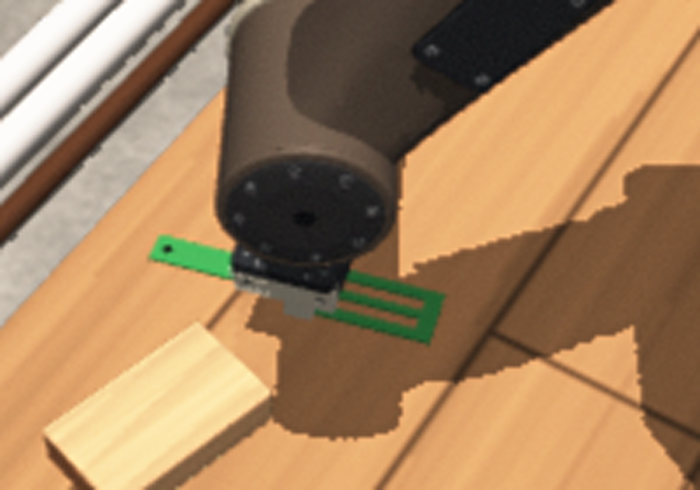

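View pics/a1t.png

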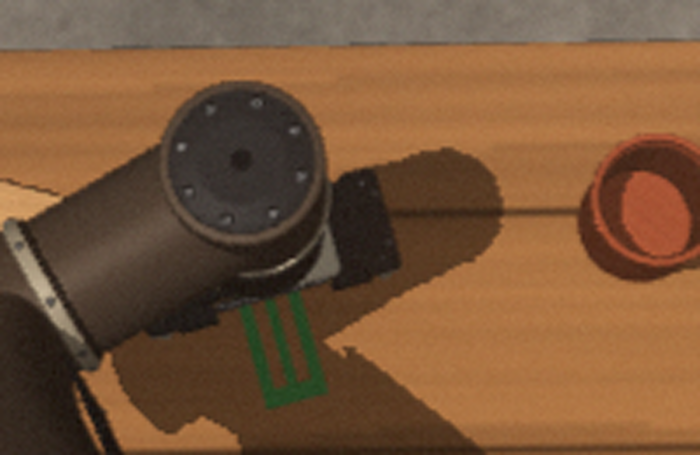

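The gripper straddles the blade near its shoulder, about square to it. I'll lower it and pinch the edges at bench level.

jog_arm([
  {"x":-0.1,"y":0.2,"z":1.5,"roll":0},
  {"x":0,"y":0,"z":1.0,"roll":0},
  {"x":0,"y":0,"z":0.38,"roll":0},
  {"x":0,"y":0,"z":0,"roll":0},
  {"x":0,"y":0,"z":0,"roll":0},
], gripper=8)

```text
clock: 4.1
tool_pos: [0.4618, 0.0472, 0.0014]
orientation: [180.0, 0.0, -165.0]
force: [0.2, -0.7, 0.3]
opening: 0.0797
```

jog_arm([
  {"x":0,"y":0,"z":0,"roll":0},
  {"x":0,"y":0,"z":0,"roll":0},
  {"x":0,"y":0,"z":0,"roll":0},
  {"x":0,"y":0,"z":0,"roll":0},
  {"x":0,"y":0,"z":0,"roll":0},
], gripper=4.6)

```text
clock: 4.6
tool_pos: [0.4614, 0.0471, 0.0008]
orientation: [180.0, 0.0, -165.0]
force: [-0.2, -0.4, 0.6]
opening: 0.0489
```

Run:
```python
from h import *
go(0.602,0.0475,0.001,-180)
print(ctrl.get_obs()['force'])
```

```text
pos [0.4614 0.0471 0.0008] rpy [ 180.    0. -165.] open 0.0489 t 4.6
 roll 0.262 shift before roll [-13.59  -3.6   -0.02] shift after roll -14.06 0.04 -0.02
[-0.19428038 -0.43087965  0.59257738]
```

jog_arm([
  {"x":0,"y":0,"z":0,"roll":0.09},
  {"x":0,"y":0,"z":0,"roll":0.09},
  {"x":0,"y":0,"z":0,"roll":0.08},
  {"x":-1.0,"y":0,"z":0,"roll":0},
  {"x":-1.5,"y":0,"z":0,"roll":0},
  {"x":-1.5,"y":0,"z":0,"roll":0},
  {"x":-1.5,"y":0,"z":0,"roll":0},
  {"x":-1.5,"y":0,"z":0,"roll":0},
  {"x":-1.5,"y":0,"z":0,"roll":0},
  {"x":-1.5,"y":0,"z":0,"roll":0},
  {"x":0,"y":0,"z":0,"roll":0},
], gripper=4.6)

```text
clock: 5.7
tool_pos: [0.5634, 0.0474, 0.0009]
orientation: [180.0, 0.1, -179.9]
force: [2.2, -0.5, 1.7]
opening: 0.049
```

Run:
```python
from h import *
s=ctrl.snapshot('side'); t=ctrl.snapshot('top')
a=s['image'][180:320,200:400,::-1]; cv2.imwrite('pics/a2.png',cv2.resize(a,None,fx=3.5,fy=3.5,interpolation=cv2.INTER_CUBIC))
go(0.602,0.0475,0.001,-180)
```

```text
pos [0.5622 0.0474 0.0009] rpy [ 1.7998e+02  7.0000e-02 -1.7988e+02] open 0.0486 t 5.8
 roll 0.002 shift before roll [-3.98 -0.   -0.01] shift after roll -3.98 0.01 -0.01
```

View pics/a2.png

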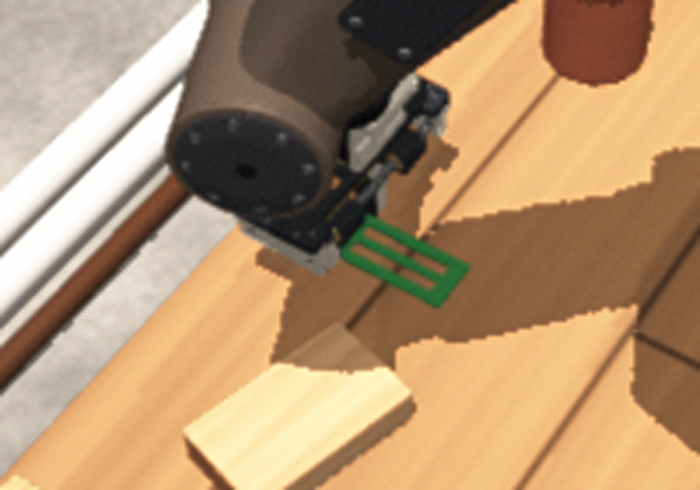

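The paddle follows the pinch, so I'll slide it further.

jog_arm([
  {"x":-1.3,"y":0,"z":0,"roll":0},
  {"x":-1.3,"y":0,"z":0,"roll":0},
  {"x":-1.2,"y":0,"z":0,"roll":0},
  {"x":0,"y":0,"z":0,"roll":0},
  {"x":0,"y":0,"z":0,"roll":0},
], gripper=4.6)

```text
clock: 6.3
tool_pos: [0.6, 0.0475, 0.0008]
orientation: [180.0, 0.1, -179.9]
force: [1.5, 0.2, 2.2]
opening: 0.0487
```

jog_arm([
  {"x":0,"y":0,"z":0,"roll":0},
  {"x":0,"y":0,"z":0,"roll":0},
  {"x":0,"y":0,"z":0,"roll":0},
  {"x":0,"y":0,"z":-2,"roll":0},
  {"x":0,"y":0,"z":-3,"roll":0},
  {"x":3,"y":0,"z":-3,"roll":0},
  {"x":5,"y":0,"z":-3,"roll":0},
  {"x":5,"y":0,"z":0,"roll":0},
  {"x":0,"y":0,"z":0,"roll":0},
], gripper=8)

```text
clock: 7.2
tool_pos: [0.47, 0.0456, 0.1065]
orientation: [180.0, -0.2, -179.9]
force: [1.3, 0.2, 0.3]
opening: 0.0802
```

```bash
cat >> h.py <<'E'
def save(s,u0,u1,v0,v1,k,f):
    cv2.imwrite(f,cv2.resize(s['image'][v0:v1,u0:u1,::-1],None,fx=k,fy=k,interpolation=cv2.INTER_CUBIC))
def green(s):
    hsv=cv2.cvtColor(s['image'],cv2.COLOR_RGB2HSV)
    return (hsv[...,0]>45)&(hsv[...,0]<75)&(hsv[...,1]>120)&(hsv[...,2]>50)
def rect(s,z,box):
    g=green(s); m=np.zeros_like(g); m[box[2]:box[3],box[0]:box[1]]=1; g&=m
    v,u=np.nonzero(g); print('u',u.min(),u.max(),'v',v.min(),v.max(),g.sum())
    P=np.array([onz(s,a,b,z)[:2] for a,b in zip(u,v)])
    r=cv2.minAreaRect((P*1000).astype(np.float32)); print(r,cv2.boxPoints(r).round(0).tolist())
E
python3 - <<'E'
from h import *
s=ctrl.snapshot('side'); t=ctrl.snapshot('top')
save(s,200,400,180,320,3.5,'pics/a3.png');save(t,200,420,150,310,3.5,'pics/a3t.png')
rect(s,.003,(230,370,210,300)); rect(t,.003,(270,350,160,300))
go(0.695,0.0475,0.001,-180)
E
```

```text
u 251 322 v 220 261 616
((615.23291015625, 48.217552185058594), (238.71180725097656, 47.91057586669922), 0.39611655473709106) [[496.0, 71.0], [496.0, 23.0], [735.0, 25.0], [734.0, 73.0]]
u 310 318 v 174 198 188
((698.5175170898438, 46.74103546142578), (22.755098342895508, 70.9170913696289), 89.64187622070312) [[663.0, 36.0], [734.0, 35.0], [734.0, 58.0], [663.0, 58.0]]
pos [0.4755 0.0471 0.1072] rpy [ 1.7996e+02  6.0000e-02 -1.7983e+02] open 0.0798 t 7.3
 roll 0.003 shift before roll [-21.93  -0.04  10.64] shift after roll -21.95 0.04 10.62
```

View pics/a3.png

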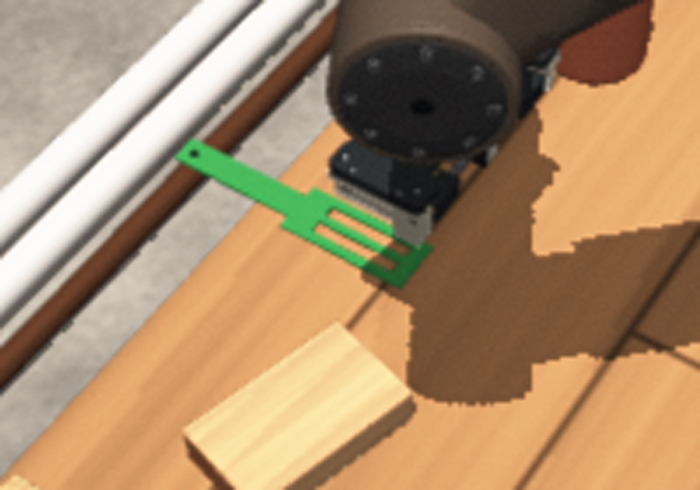

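View pics/a3t.png

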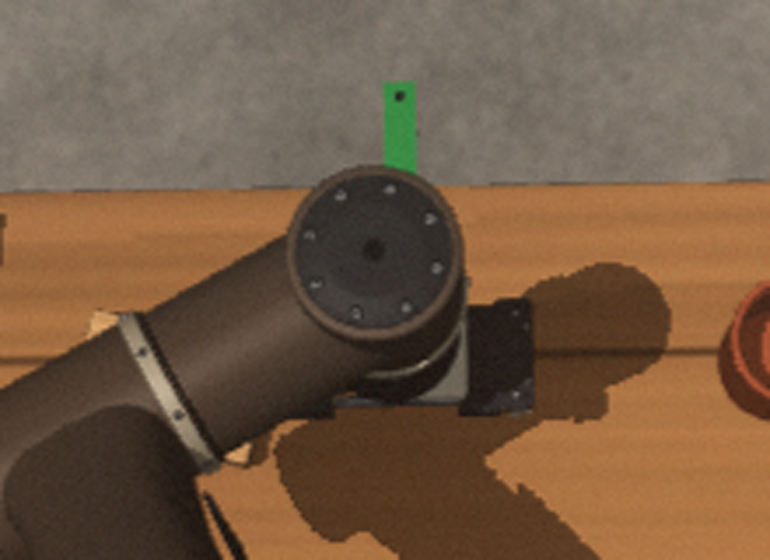

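jog_arm([
  {"x":-4,"y":0,"z":0,"roll":0},
  {"x":-4,"y":0,"z":0,"roll":0},
  {"x":-4,"y":0,"z":0,"roll":0},
  {"x":-4,"y":0,"z":0,"roll":0},
  {"x":-4.3,"y":0,"z":0,"roll":0},
  {"x":0,"y":0,"z":3,"roll":0},
  {"x":0,"y":0,"z":3,"roll":0},
  {"x":0,"y":0,"z":3,"roll":0},
  {"x":0,"y":0,"z":3,"roll":0},
  {"x":0,"y":0,"z":0,"roll":0},
  {"x":0,"y":0,"z":0,"roll":0},
], gripper=8)

```text
clock: 8.4
tool_pos: [0.6799, 0.0472, -0.0142]
orientation: [-179.9, -0.1, -179.9]
force: [0.3, 0.2, 1.1]
opening: 0.0801
```

jog_arm([
  {"x":0,"y":0,"z":0,"roll":0},
  {"x":0,"y":0,"z":0,"roll":0},
  {"x":0,"y":0,"z":0,"roll":0},
  {"x":0,"y":0,"z":0,"roll":0},
  {"x":0,"y":0,"z":0,"roll":0},
  {"x":0,"y":0,"z":0,"roll":0},
  {"x":0,"y":0,"z":0,"roll":0},
  {"x":0,"y":0,"z":0,"roll":0},
], gripper=2.0)

```text
clock: 9.2
tool_pos: [0.6795, 0.0475, -0.0135]
orientation: [-180.0, -0.0, -179.9]
force: [-0.4, -0.3, 1.0]
opening: 0.0244
```

Run:
```python
from h import *
go(0.678,0.0475,0.1,-180)
```

```text
pos [ 0.6795  0.0475 -0.0135] rpy [-180.     -0.   -179.89] open 0.0244 t 9.2
 roll 0.002 shift before roll [  0.15  -0.   -11.35] shift after roll 0.15 -0.0 -11.35
```

Gripped at 24.4 mm, which fits the handle width. Now I'll lift slowly and check for droop.

jog_arm([
  {"x":0,"y":0,"z":-0.5,"roll":0},
  {"x":0,"y":0,"z":-1,"roll":0},
  {"x":0,"y":0,"z":-1.5,"roll":0},
  {"x":0,"y":0,"z":-2,"roll":0},
  {"x":0,"y":0,"z":-2,"roll":0},
  {"x":0,"y":0,"z":-2,"roll":0},
  {"x":0,"y":0,"z":-2,"roll":0},
  {"x":0,"y":0,"z":0,"roll":0},
  {"x":0,"y":0,"z":0,"roll":0},
], gripper=2.0)

```text
clock: 10.1
tool_pos: [0.6799, 0.0477, 0.0979]
orientation: [179.9, 0.1, -179.9]
force: [-0.2, 0.9, -1.4]
opening: 0.0252
```

Run:
```python
from h import *
s=ctrl.snapshot('side'); t=ctrl.snapshot('top')
save(s,200,400,130,300,3.5,'pics/a4.png');save(t,200,420,120,310,3.5,'pics/a4t.png')
o=ctrl.get_obs(); print(o['tool_pos'],o['opening'],o['force'])
x,y,z=o['tool_pos']; 
# predicted blade end corners if horizontal (grip at paddle x~+64)
for zz in (z+.0145,):
  for X in [(x-.184,y+.025,zz),(x-.184,y-.025,zz),(x+.056,y,zz)]:
    print(proj(s,X).round(1),proj(t,X).round(1))
```

```text
[0.67902673 0.04740271 0.09618565] 0.025085304526531783 [-0.54107355  0.14103086 -0.64727677]
[313.2 237.4] [303.4 250. ]
[323.4 225.5] [322.6 249.8]
[247.9 196.7] [312.4 161.7]
```

View pics/a4.png

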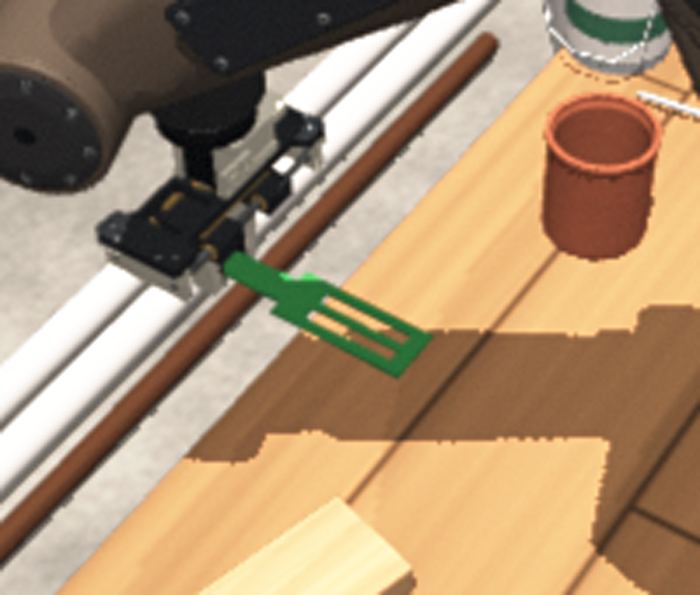

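View pics/a4t.png

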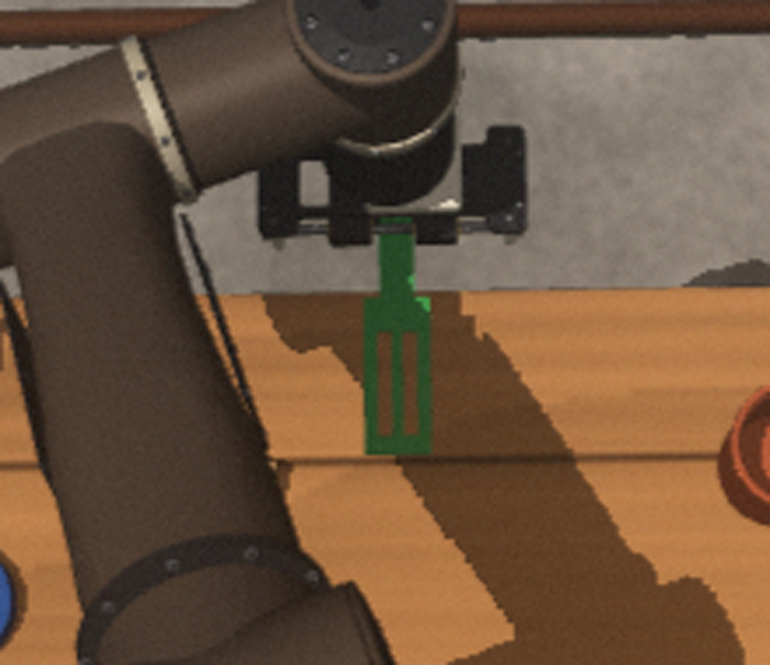

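The paddle is held level: the predicted and seen blade corners agree to about 1 px. Next I'll refine the offcut pose from both views.

Run:
```python
from h import *
import pickle
S=pickle.load(open('s0.pkl','rb'));t,s=S['top'],S['side']
ct=[(80,147),(237,185),(213,279),(57,237)]
cs=[(40,491),(170,398),(234,457),(104,556)]
C=[]
for a,b in zip(ct,cs):
    a=(200+a[0]/3,190+a[1]/3);b=(240+b[0]/3,140+b[1]/3)
    P,e=tri(t,a,s,b);C.append(P);print(P.round(4),round(e,4),onz(t,*a,.038)[:2].round(4),onz(s,*b,.038)[:2].round(4))
C=np.array(C);print('centre',C.mean(0))
d=(C[0]-C[3]+C[1]-C[2])/2;print('yaw short',np.degrees(np.arctan2(d[1],d[0])),np.linalg.norm(d),np.linalg.norm(C[0]-C[1]))
for n,z in (('glue',.1),('tape',.02)):
    v,u=np.nonzero(t['m_'+n]);print(n,onz(t,u.mean(),v.mean(),z))
print(onz(t,139,220,.08),onz(t,181,229,.028),onz(t,513,206,.1))
go(0.58,0.20,0.11,164.8)
```

```text
[0.5405 0.2872 0.0321] 0.0038 [0.5411 0.287 ] [0.5358 0.2893]
[0.5045 0.1433 0.0275] 0.0026 [0.5039 0.1428] [0.4985 0.149 ]
[0.4193 0.1653 0.0289] 0.0005 [0.418  0.1643] [0.4162 0.1704]
[0.4576 0.3072 0.0301] 0.0034 [0.4581 0.3065] [0.4528 0.31  ]
centre [0.48048726 0.22576857 0.02966076]
yaw short -14.039392785929733 0.08662139564884108 0.14847477871897644
glue [0.48326074 0.50353557 0.1       ]
tape [0.39727602 0.39948218 0.02      ]
[0.58837398 0.51779957 0.08      ] [0.57307465 0.41663166 0.028     ] [ 0.60790386 -0.48293394  0.1       ]
pos [0.679  0.0474 0.0962] rpy [ 1.8000e+02 -4.0000e-02 -1.7991e+02] open 0.0251 t 10.2
 roll 0.267 shift before roll [ 9.88 15.28 -1.37] shift after roll 13.56 12.13 -1.38
```

jog_arm([
  {"x":0,"y":0,"z":0,"roll":0.08},
  {"x":0,"y":0,"z":0,"roll":0.09},
  {"x":0,"y":0,"z":0,"roll":0.09},
  {"x":2,"y":2,"z":0,"roll":0},
  {"x":3,"y":2,"z":0,"roll":0},
  {"x":3,"y":2,"z":0,"roll":0},
  {"x":3,"y":2,"z":0,"roll":0},
  {"x":3,"y":2,"z":0,"roll":0},
  {"x":3,"y":2,"z":0,"roll":0},
  {"x":0,"y":0,"z":0,"roll":0},
  {"x":0,"y":0,"z":0,"roll":0},
], gripper=2.0)

```text
clock: 11.3
tool_pos: [0.5451, 0.2074, 0.096]
orientation: [-179.9, -0.0, 165.3]
force: [0.9, -0.2, -1.4]
opening: 0.0247
```

Run:
```python
from h import *
s=ctrl.snapshot('side'); t=ctrl.snapshot('top')
save(s,200,400,180,340,3.5,'pics/a5.png');save(t,200,420,150,320,3.5,'pics/a5t.png')
go(0.541,0.211,0.08,165.4)
```

```text
pos [0.5459 0.2065 0.096 ] rpy [-1.7996e+02 -3.0000e-02  1.6520e+02] open 0.0249 t 11.4
 roll -0.004 shift before roll [0.59 0.31 1.6 ] shift after roll 0.59 0.31 1.6
```

View pics/a5.png

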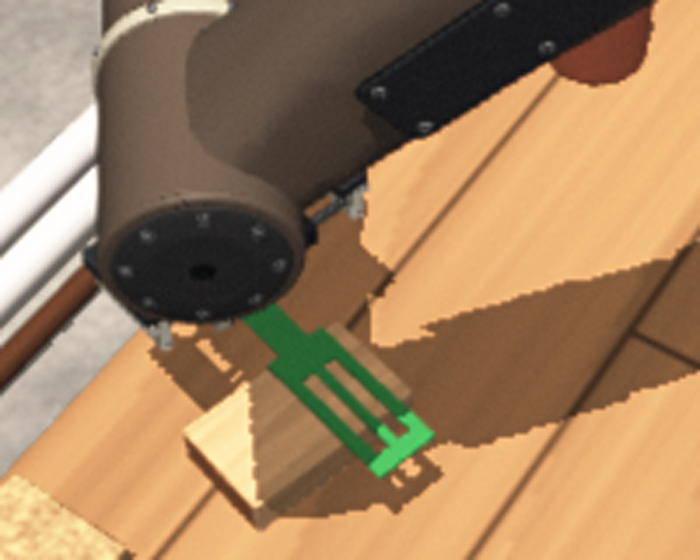

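View pics/a5t.png

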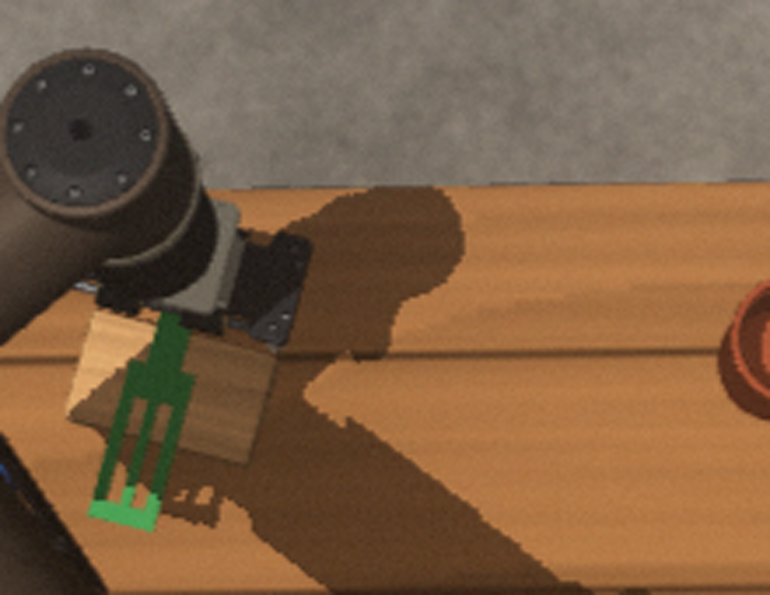

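jog_arm([
  {"x":0.5,"y":0.4,"z":1.6,"roll":0},
  {"x":0,"y":0,"z":2,"roll":0},
  {"x":0,"y":0,"z":2,"roll":0},
  {"x":0,"y":0,"z":1.0,"roll":0},
  {"x":0,"y":0,"z":0.4,"roll":0},
  {"x":0,"y":0,"z":0,"roll":0},
  {"x":0,"y":0,"z":0,"roll":0},
], gripper=2.0)

```text
clock: 12.1
tool_pos: [0.5427, 0.2122, 0.0271]
orientation: [180.0, 0.0, 165.2]
force: [-0.1, -0.4, -0.6]
opening: 0.0251
```

Run:
```python
from h import *
o=ctrl.get_obs();print(o['force'],o['moment'])
s=ctrl.snapshot('side')
save(s,200,400,180,340,3.5,'pics/a6.png')
go(0.541,0.211,0.0245,165.4)
```

```text
[-0.12393262 -0.40042918 -0.57996896] [-0.06889774 -0.1864989  -0.01854417]
pos [0.5427 0.2123 0.0273] rpy [1.7994e+02 5.0000e-02 1.6520e+02] open 0.0251 t 12.15
 roll -0.003 shift before roll [ 0.13 -0.17  0.28] shift after roll 0.13 -0.17 0.28
```

View pics/a6.png

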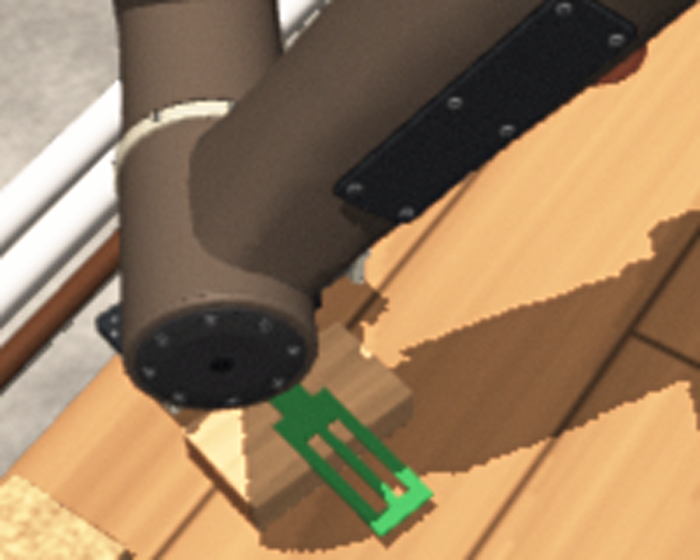

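jog_arm([
  {"x":0,"y":0,"z":0.15,"roll":0},
  {"x":0,"y":0,"z":0.1,"roll":0},
  {"x":0,"y":0,"z":0,"roll":0},
], gripper=2.0)

```text
clock: 12.45
tool_pos: [0.5423, 0.2123, 0.0244]
orientation: [180.0, 0.0, 165.2]
force: [-0.1, -0.5, 1.0]
opening: 0.0246
```

Force has risen to +1 N, so the paddle is touching. Now I'll release it and rise.

jog_arm([
  {"x":0,"y":0,"z":0,"roll":0},
  {"x":0,"y":0,"z":0,"roll":0},
  {"x":0,"y":0,"z":0,"roll":0},
  {"x":0,"y":0,"z":0,"roll":0},
  {"x":0,"y":0,"z":-2,"roll":0},
  {"x":0,"y":0,"z":-3,"roll":0},
  {"x":0,"y":0,"z":-4,"roll":0},
  {"x":4,"y":0,"z":-4,"roll":0},
  {"x":0,"y":-4,"z":0,"roll":0},
  {"x":0,"y":-4.5,"z":0,"roll":0},
  {"x":0,"y":-4.5,"z":0,"roll":0},
  {"x":0,"y":0,"z":0,"roll":0},
], gripper=6.5)

```text
clock: 13.65
tool_pos: [0.4722, 0.0918, 0.1494]
orientation: [-180.0, -0.1, 165.1]
force: [0.2, 0.8, 0.2]
opening: 0.0652
```

Run:
```python
from h import *
s=ctrl.snapshot('side');t=ctrl.snapshot('top')
save(s,200,400,180,340,3.5,'pics/a7.png');save(t,200,420,150,320,3.5,'pics/a7t.png')
rect(s,.041,(200,400,200,340));rect(t,.041,(200,330,190,330))
go(0.41,0.24,0.1,165.4)
```

```text
u 254 322 v 267 332 893
((478.7679443359375, 228.47164916992188), (49.070045471191406, 239.25624084472656), 75.27392578125) [[357.0, 235.0], [588.0, 174.0], [601.0, 222.0], [369.0, 283.0]]
u 237 253 v 274 303 136
((405.5917663574219, 237.01377868652344), (28.79545783996582, 84.50369262695312), 74.64982604980469) [[361.0, 234.0], [443.0, 212.0], [450.0, 240.0], [369.0, 262.0]]
pos [0.4746 0.0947 0.1498] rpy [1.7996e+02 4.0000e-02 1.6512e+02] open 0.0649 t 13.75
 roll -0.005 shift before roll [ 9.98 12.38  4.98] shift after roll 9.92 12.43 4.98
```

View pics/a7.png

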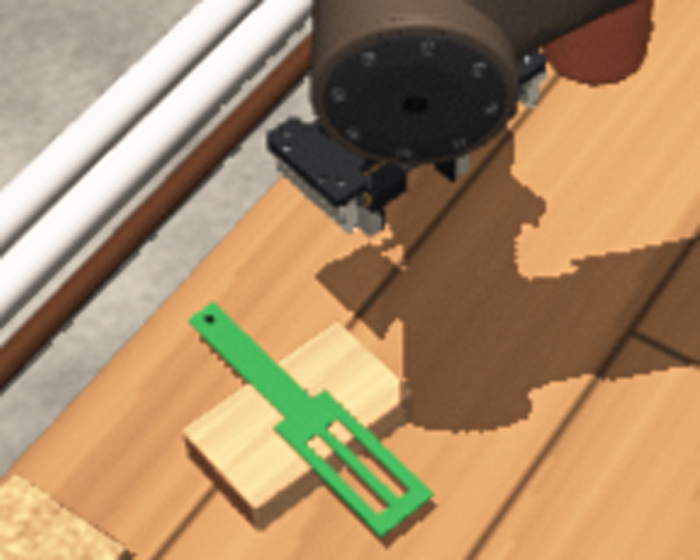

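View pics/a7t.png

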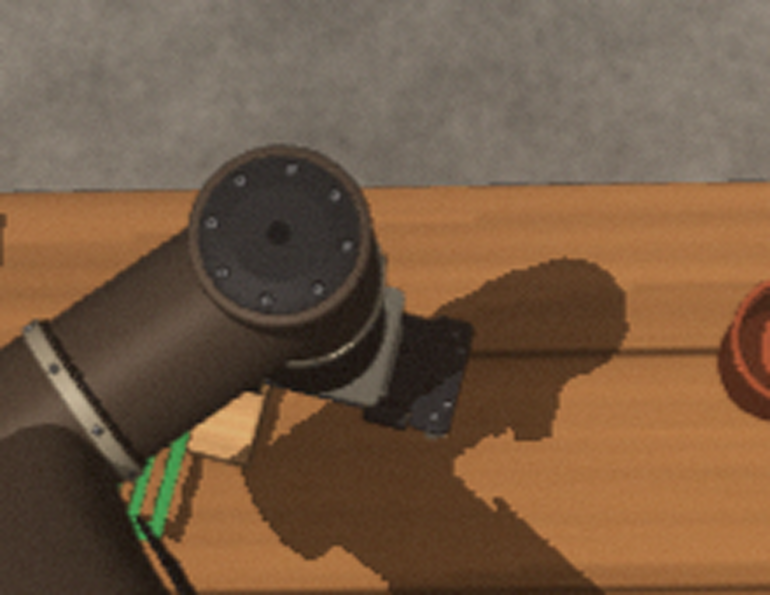

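The paddle lies flat across the offcut at (0.479, 0.2285), yaw -14.7°, with its blade out on the robot side. Next I'll grip the blade at paddle x of about -62 mm.

Run:
```python
from h import *
go(0.419,0.244,0.0265,165.3)
```

```text
pos [0.4746 0.0947 0.1498] rpy [1.7996e+02 4.0000e-02 1.6512e+02] open 0.0649 t 13.75
 roll -0.003 shift before roll [ 9.22 12.99 12.34] shift after roll 9.17 13.03 12.33
```

jog_arm([
  {"x":3,"y":4,"z":0,"roll":0},
  {"x":3,"y":4,"z":0,"roll":0},
  {"x":3.2,"y":4,"z":0,"roll":0},
  {"x":0,"y":1,"z":1,"roll":0},
  {"x":0,"y":0,"z":3,"roll":0},
  {"x":0,"y":0,"z":3,"roll":0},
  {"x":0,"y":0,"z":0,"roll":0},
  {"x":0,"y":0,"z":0,"roll":0},
], gripper=8)

```text
clock: 14.55
tool_pos: [0.4196, 0.2438, 0.0793]
orientation: [-179.9, -0.0, 165.3]
force: [-0.0, 0.2, 1.2]
opening: 0.0801
```

Run:
```python
from h import *
s=ctrl.snapshot('side')
save(s,200,400,180,340,3.5,'pics/a8.png')
go(0.419,0.244,0.0265,165.3)
```

```text
pos [0.4201 0.2442 0.0802] rpy [1.7999e+02 3.0000e-02 1.6524e+02] open 0.0798 t 14.6
 roll -0.001 shift before roll [ 0.1  -0.05  5.37] shift after roll 0.1 -0.05 5.37
```

View pics/a8.png

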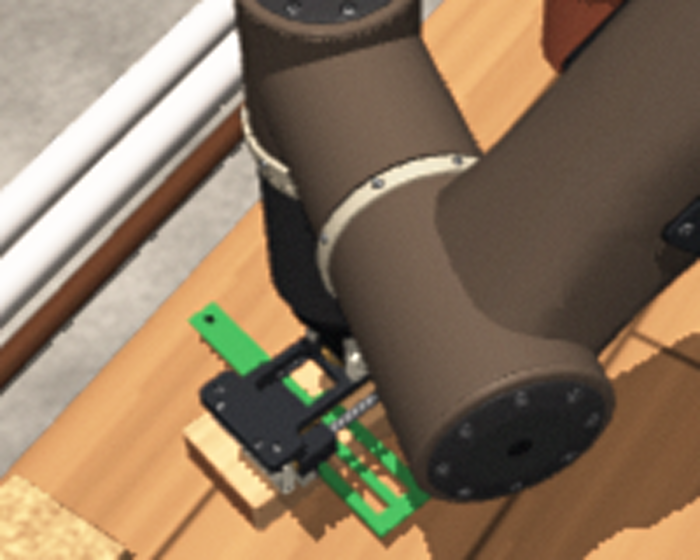

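jog_arm([
  {"x":0.2,"y":0,"z":1.5,"roll":0},
  {"x":0,"y":0,"z":2,"roll":0},
  {"x":0,"y":0,"z":1.3,"roll":0},
  {"x":0,"y":0,"z":0.5,"roll":0},
  {"x":0,"y":0,"z":0,"roll":0},
  {"x":0,"y":0,"z":0,"roll":0},
], gripper=8)

```text
clock: 15.2
tool_pos: [0.4181, 0.2446, 0.0275]
orientation: [179.9, 0.0, 165.2]
force: [-0.1, 0.4, 0.7]
opening: 0.0799
```

jog_arm([
  {"x":0,"y":0,"z":0,"roll":0},
  {"x":0,"y":0,"z":0,"roll":0},
  {"x":0,"y":0,"z":0,"roll":0},
  {"x":0,"y":0,"z":0,"roll":0},
  {"x":0,"y":0,"z":0,"roll":0},
], gripper=4.6)

```text
clock: 15.7
tool_pos: [0.4175, 0.2441, 0.0265]
orientation: [180.0, 0.0, 165.2]
force: [0.5, 1.0, 0.6]
opening: 0.0489
```

Gripped. Now I'll lift.

jog_arm([
  {"x":0,"y":0,"z":-0.5,"roll":0},
  {"x":0,"y":0,"z":-1,"roll":0},
  {"x":0,"y":0,"z":-2,"roll":0},
  {"x":0,"y":0,"z":-2,"roll":0},
  {"x":0,"y":0,"z":-2,"roll":0},
  {"x":0,"y":0,"z":-2,"roll":0},
  {"x":0,"y":0,"z":-2,"roll":0},
  {"x":0,"y":0,"z":0,"roll":0},
  {"x":0,"y":0,"z":0,"roll":0},
  {"x":0,"y":0,"z":0,"roll":0},
], gripper=4.6)

```text
clock: 16.7
tool_pos: [0.417, 0.2436, 0.141]
orientation: [-180.0, -0.0, 165.2]
force: [0.3, 0.0, -1.2]
opening: 0.049
```

Run:
```python
from h import *
s=ctrl.snapshot('side')
save(s,200,400,150,340,3.5,'pics/a9.png')
o=ctrl.get_obs();p=o['tool_pos'];a=np.radians(o['orientation'][2]); hx=-np.array([np.cos(a),np.sin(a)])
for dr in(0,2,5,10,20):
    L=.184*np.cos(np.radians(dr)); e=[*(p[:2]+hx*L),p[2]+.013-.184*np.sin(np.radians(dr))]
    print(dr,proj(s,e).round(1))
go(0.68,0.1,0.1,180)
```

```text
0 [252.7 241.6]
2 [253.  243.2]
5 [253.6 245.8]
10 [254.7 250.1]
20 [257.9 259.4]
pos [0.417  0.2435 0.1407] rpy [-1.7993e+02 -4.0000e-02  1.6520e+02] open 0.049 t 16.75
 roll -0.258 shift before roll [-29.1   -7.15   4.06] shift after roll -26.3 -14.35 4.07
```

View pics/a9.png

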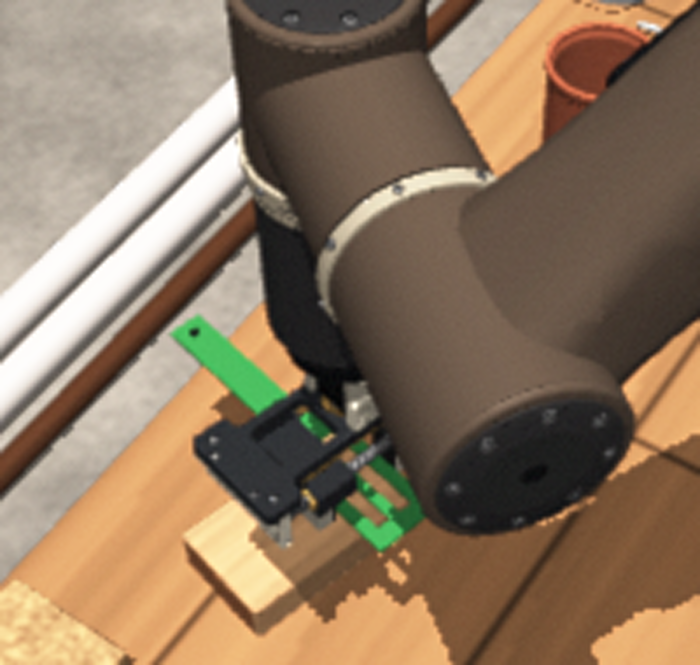

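jog_arm([
  {"x":0,"y":-1,"z":0,"roll":-0.08},
  {"x":0,"y":-1,"z":0,"roll":-0.09},
  {"x":0,"y":-1,"z":0,"roll":-0.09},
  {"x":-3.4,"y":-2,"z":0,"roll":0},
  {"x":-4,"y":-2,"z":1,"roll":0},
  {"x":-4,"y":-2,"z":1,"roll":0},
  {"x":-4,"y":-2,"z":1,"roll":0},
  {"x":-4,"y":-2,"z":2,"roll":0},
  {"x":-4,"y":-2,"z":2,"roll":0},
  {"x":-3,"y":-1,"z":2,"roll":0},
  {"x":0,"y":0,"z":0,"roll":0},
  {"x":0,"y":0,"z":0,"roll":0},
], gripper=4.6)

```text
clock: 17.95
tool_pos: [0.6756, 0.0839, 0.0487]
orientation: [-179.9, -0.2, -180.0]
force: [-0.2, -0.1, -0.3]
opening: 0.0488
```

Run:
```python
from h import *
s=ctrl.snapshot('side')
save(s,180,400,120,310,3.5,'pics/b0.png')
go(0.683,0.085,-0.008,180)
```

```text
pos [0.6757 0.0846 0.0501] rpy [-1.7995e+02 -1.3000e-01 -1.7993e+02] open 0.0486 t 18.0
 roll 0.001 shift before roll [-0.75  0.04  5.81] shift after roll -0.73 0.04 5.81
```

View pics/b0.png

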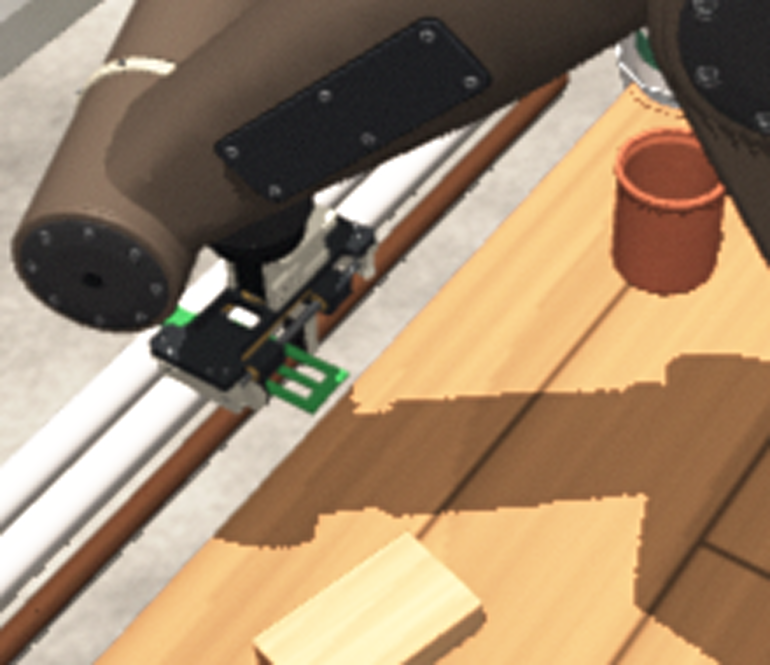

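jog_arm([
  {"x":-0.7,"y":0,"z":2,"roll":0},
  {"x":0,"y":0,"z":2,"roll":0},
  {"x":0,"y":0,"z":1.5,"roll":0},
  {"x":0,"y":0,"z":0.6,"roll":0},
  {"x":0.1,"y":0,"z":0.5,"roll":0},
  {"x":0,"y":0,"z":0.4,"roll":0},
  {"x":0.15,"y":0,"z":0.4,"roll":0},
  {"x":0.2,"y":0,"z":0.4,"roll":0},
  {"x":0,"y":0,"z":0,"roll":0},
], gripper=4.6)

```text
clock: 18.9
tool_pos: [0.6807, 0.0854, -0.0253]
orientation: [180.0, 0.2, -179.9]
force: [3.2, -1.7, 3.9]
opening: 0.0492
```

```bash
cat >> h.py <<'E'
def tilt(s,L=.184,c=.013):
    o=ctrl.get_obs();p=o['tool_pos'];a=np.radians(o['orientation'][2]); hx=-np.array([np.cos(a),np.sin(a)])
    print(p.round(4),o['force'].round(1),o['moment'].round(2),o['opening'],o['clock'])
    for dr in(0,15,30,40,50,60,70,90):
        q=np.radians(dr); f=lambda r:[*(p[:2]+hx*r*np.cos(q)),p[2]+c-r*np.sin(q)]
        print(dr,'handle',proj(s,f(L)).round(1),'tip',proj(s,f(L-.24)).round(1))
E
python3 - <<'E'
from h import *
s=ctrl.snapshot('side')
save(s,180,400,120,310,3.5,'pics/b1.png')
tilt(s)
E
```

```text
[ 0.6807  0.0854 -0.0252] [ 4.7 -1.7  3. ] [-0.43 -1.34  0.05] 0.04876287712473506 18.95
0 handle [211.8 215.9] tip [274.3 248.8]
15 handle [215.9 226.9] tip [273.4 245.4]
30 handle [222.5 238.3] tip [271.5 241.6]
40 handle [228.1 245.8] tip [269.7 239. ]
50 handle [234.4 253.1] tip [267.6 236.5]
60 handle [241.4 260. ] tip [265.2 234.1]
70 handle [248.9 266.3] tip [262.6 231.9]
90 handle [264.5 276.8] tip [257.2 228.3]
```

View pics/b1.png

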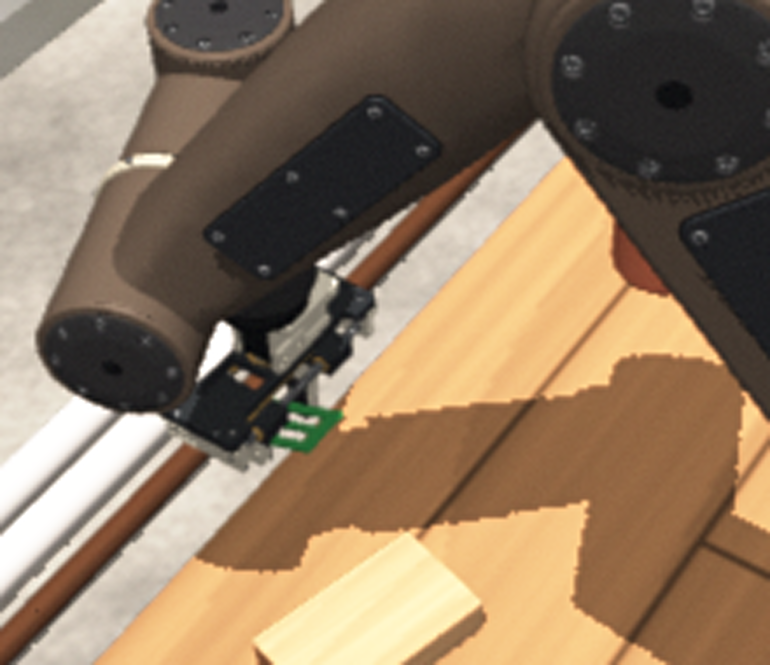

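The blade is pivoting on the edge: the tip shows about 22°, as the geometry predicts. I'll continue.

jog_arm([
  {"x":0.15,"y":0,"z":0.3,"roll":0},
  {"x":0.2,"y":0,"z":0.3,"roll":0},
  {"x":0.2,"y":0,"z":0.25,"roll":0},
  {"x":0.25,"y":0,"z":0.25,"roll":0},
  {"x":0.25,"y":0,"z":0.2,"roll":0},
  {"x":0.25,"y":0,"z":0.2,"roll":0},
  {"x":0,"y":0,"z":0,"roll":0},
], gripper=4.6)

```text
clock: 19.65
tool_pos: [0.6693, 0.0855, -0.0401]
orientation: [179.9, 0.4, -179.8]
force: [10.8, -2.6, 2.8]
opening: 0.0494
```

Run:
```python
from h import *
s=ctrl.snapshot('side')
save(s,180,400,120,310,3.5,'pics/b2.png')
tilt(s)
```

```text
[ 0.6693  0.0855 -0.0401] [ 8.9 -2.7  2.5] [-1.03 -3.12  0.13] 0.049037661622443676 19.7
0 handle [215.4 220.7] tip [277.8 253.6]
15 handle [219.3 231.5] tip [276.9 250.3]
30 handle [225.9 242.7] tip [275.  246.5]
40 handle [231.4 250.2] tip [273.3 244. ]
50 handle [237.7 257.4] tip [271.2 241.5]
60 handle [244.7 264.3] tip [268.8 239.1]
70 handle [252.1 270.6] tip [266.2 236.9]
90 handle [267.7 281.1] tip [260.8 233.4]
```

View pics/b2.png

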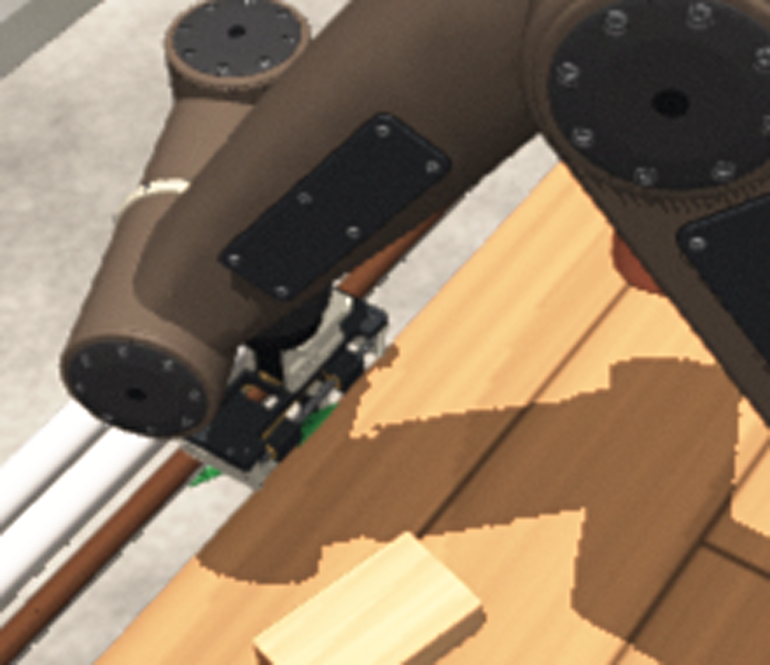

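The handle tip is visible at (238.6, 255.7), so the tilt is about 51–54° handle-down. Now I'll lift clear.

jog_arm([
  {"x":-0.2,"y":0,"z":-1,"roll":0},
  {"x":-0.2,"y":0,"z":-2,"roll":0},
  {"x":0,"y":0,"z":-3,"roll":0},
  {"x":0,"y":0,"z":-4,"roll":0},
  {"x":0,"y":0,"z":-4,"roll":0},
  {"x":0,"y":0,"z":-4,"roll":0},
  {"x":0,"y":0,"z":-4,"roll":0},
  {"x":0,"y":0,"z":-4,"roll":0},
  {"x":0,"y":0,"z":-4,"roll":0},
  {"x":0,"y":0,"z":-3,"roll":0},
  {"x":0,"y":0,"z":0,"roll":0},
  {"x":0,"y":0,"z":0,"roll":0},
], gripper=4.6)

```text
clock: 20.9
tool_pos: [0.6691, 0.0852, 0.2885]
orientation: [179.9, -0.0, -179.9]
force: [0.4, -0.6, -1.2]
opening: 0.0496
```

Run:
```python
from h import *
s=ctrl.snapshot('side')
save(s,150,400,70,270,3.2,'pics/b3.png')
tilt(s)
go(0.4,-0.25,0.3,180)
```

```text
[0.6688 0.0851 0.2872] [-0.2  0.6 -0.5] [-0.04  0.   -0.02] 0.04924725275889866 20.95
0 handle [195.  136.5] tip [269.  170.3]
15 handle [200.2 151.6] tip [267.8 165.6]
30 handle [208.4 166.6] tip [265.5 160.4]
40 handle [215.1 176.2] tip [263.3 157. ]
50 handle [222.7 185.2] tip [260.7 153.8]
60 handle [231.  193.6] tip [257.8 150.7]
70 handle [239.7 201.1] tip [254.7 148.1]
90 handle [258.1 212.8] tip [248.2 144.1]
pos [0.6688 0.0851 0.2872] rpy [ 1.7998e+02 -1.4000e-01 -1.7990e+02] open 0.0492 t 20.95
 roll 0.002 shift before roll [ 26.94 -33.46  -1.22] shift after roll 26.88 -33.51 -1.28
```

View pics/b3.png

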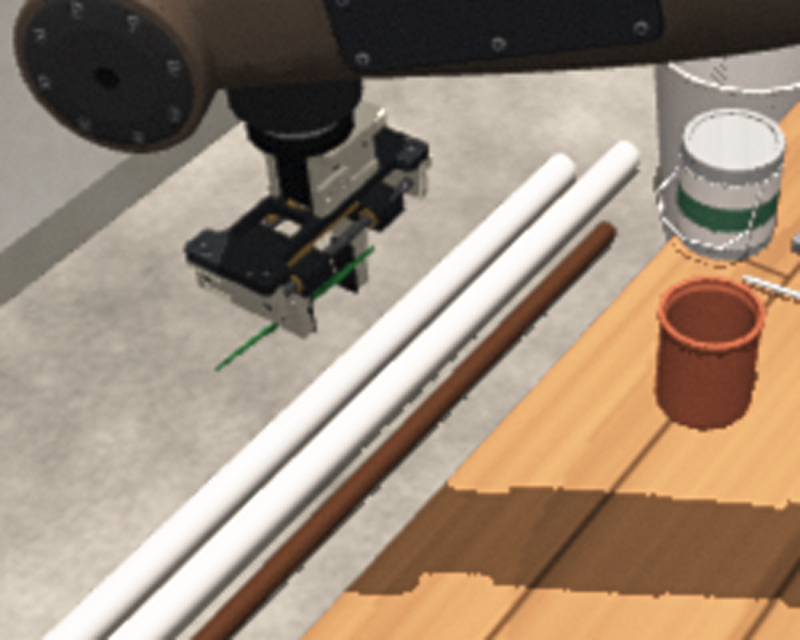

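Run:
```python
from h import *
s=ctrl.snapshot('side')
g=green(s); g[:, :190]=0; g[:,300:]=0; g[:100]=0; g[220:]=0
v,u=np.nonzero(g); print(len(u)); i=u.argmin();j=u.argmax();print((u[i],v[i]),(u[j],v[j]))
p=ctrl.get_obs()['tool_pos']
for L in(.18,.184,.188):
  for dr in(40,44,48,52,56,60):
    q=np.radians(dr); f=lambda r,w:proj(s,[p[0]+r*np.cos(q),p[1]+w,p[2]+.013-r*np.sin(q)]).round(1)
    print(L,dr,f(L,.013),f(L,-.013),f(L-.24,.025),f(L-.24,-.025))
```

```text
39
(np.int64(226), np.int64(179)) (np.int64(264), np.int64(149))
0.18 40 [212.8 178.7] [219.  173.3] [257.8 162.8] [270.6 151.1]
0.18 44 [215.7 182.4] [221.9 176.9] [256.7 161.3] [269.6 149.7]
0.18 48 [218.7 185.9] [224.8 180.4] [255.6 159.9] [268.5 148.3]
0.18 52 [221.8 189.4] [227.9 183.8] [254.4 158.5] [267.3 146.9]
0.18 56 [225.1 192.7] [231.1 187.1] [253.1 157.2] [266.1 145.6]
0.18 60 [228.4 195.9] [234.4 190.3] [251.8 155.9] [264.8 144.4]
0.184 40 [212.1 179. ] [218.3 173.6] [256.9 163.1] [269.7 151.5]
0.184 44 [215.  182.7] [221.2 177.3] [255.9 161.8] [268.7 150.1]
0.184 48 [218.1 186.3] [224.3 180.8] [254.8 160.5] [267.7 148.8]
0.184 52 [221.3 189.8] [227.4 184.3] [253.7 159.2] [266.6 147.6]
0.184 56 [224.6 193.2] [230.7 187.7] [252.5 158. ] [265.4 146.4]
0.184 60 [228.  196.5] [234.  190.9] [251.3 156.8] [264.3 145.2]
0.188 40 [211.4 179.3] [217.6 173.8] [256.  163.5] [268.7 151.8]
0.188 44 [214.4 183.1] [220.6 177.6] [255.  162.2] [267.8 150.6]
0.188 48 [217.6 186.7] [223.7 181.3] [254.1 161. ] [266.9 149.4]
0.188 52 [220.8 190.3] [226.9 184.8] [253.  159.8] [265.9 148.3]
0.188 56 [224.2 193.8] [230.2 188.2] [251.9 158.7] [264.8 147.1]
0.188 60 [227.6 197.1] [233.6 191.5] [250.8 157.6] [263.7 146.1]
```

Tilt is about 48° below level, so it leans about 42°. That's too slack to rest in the crock, so I'll insert the tip and use the far inner wall (about 1 N at a long lever) to bring the paddle more upright.

jog_arm([
  {"x":2,"y":-2.5,"z":0,"roll":0},
  {"x":2.6,"y":-3.4,"z":0,"roll":0},
  {"x":2.6,"y":-3.4,"z":0,"roll":0},
  {"x":2.6,"y":-3.4,"z":0,"roll":0},
  {"x":2.6,"y":-3.4,"z":0,"roll":0},
  {"x":2.6,"y":-3.4,"z":0,"roll":0},
  {"x":2.6,"y":-3.4,"z":0,"roll":0},
  {"x":2.6,"y":-3.4,"z":0,"roll":0},
  {"x":2.6,"y":-3.4,"z":0,"roll":0},
  {"x":2.2,"y":-2.6,"z":0,"roll":0},
  {"x":1.6,"y":-1.4,"z":0,"roll":0},
  {"x":0,"y":0,"z":0,"roll":0},
], gripper=4.6)

```text
clock: 22.2
tool_pos: [0.4019, -0.2536, 0.2871]
orientation: [180.0, -0.2, 180.0]
force: [-0.4, 0.7, -0.4]
opening: 0.0494
```

Run:
```python
from h import *
s=ctrl.snapshot('side');t=ctrl.snapshot('top')
save(s,280,480,90,240,3.5,'pics/b4.png');save(t,350,550,170,330,3.5,'pics/b4t.png')
p=ctrl.get_obs()['tool_pos']
for dr in(44,48,52):
    q=np.radians(dr); e=[p[0]+.184*np.cos(q),p[1],p[2]+.013-.184*np.sin(q)]
    print(dr,np.round(e,3),proj(s,e),proj(t,e))
go(0.403,-0.252,0.18,180)
```

```text
44 [ 0.536 -0.253  0.173] [362.3998174  146.98646698] [431.37949355 228.02882893]
48 [ 0.527 -0.253  0.164] [364.93023234 150.45717767] [430.96060956 232.34154569]
52 [ 0.517 -0.253  0.155] [367.64220628 153.80918047] [430.59789143 236.79492007]
pos [ 0.4038 -0.2525  0.2874] rpy [ 1.7996e+02 -1.0000e-01 -1.7997e+02] open 0.0493 t 22.3
 roll 0.0 shift before roll [ 0.06  0.05 10.74] shift after roll 0.08 0.05 10.74
```

View pics/b4.png

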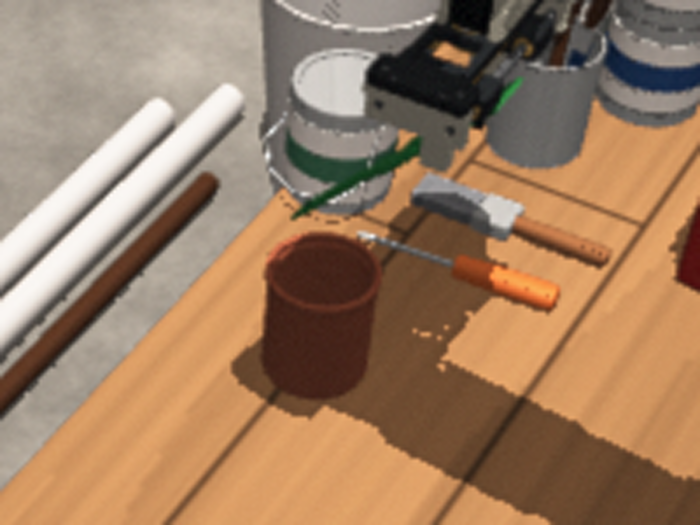

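View pics/b4t.png

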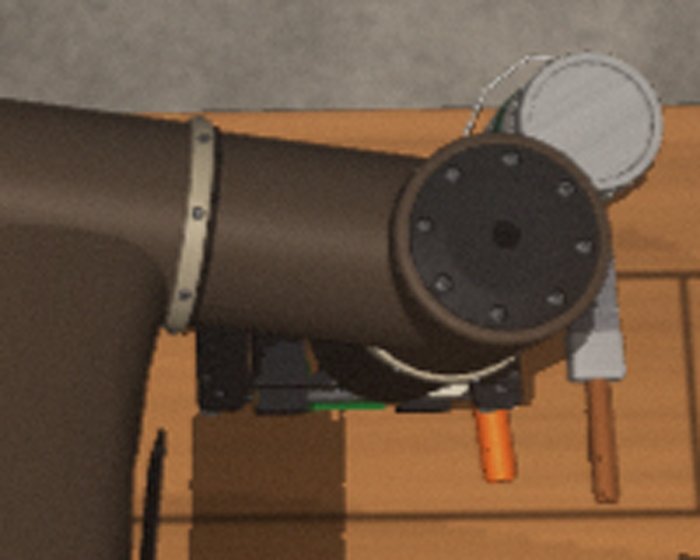

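The tip is over the crock mouth at (365.7, 150.6), which matches 48°. I'll lower it in.

jog_arm([
  {"x":0,"y":0,"z":2,"roll":0},
  {"x":0,"y":0,"z":2,"roll":0},
  {"x":0,"y":0,"z":2,"roll":0},
  {"x":0,"y":0,"z":2,"roll":0},
  {"x":0,"y":0,"z":1.5,"roll":0},
  {"x":0,"y":0,"z":1.0,"roll":0},
  {"x":0,"y":0,"z":0,"roll":0},
  {"x":0,"y":0,"z":0,"roll":0},
], gripper=4.6)

```text
clock: 23.1
tool_pos: [0.405, -0.2524, 0.1835]
orientation: [-180.0, -0.0, -179.9]
force: [-0.1, -0.2, -0.9]
opening: 0.0492
```

Run:
```python
from h import *
s=ctrl.snapshot('side')
save(s,280,480,90,240,3.5,'pics/b5.png')
o=ctrl.get_obs();print(o['tool_pos'],o['force'],o['moment'],o['clock'])
```

```text
[ 0.40519549 -0.25246064  0.18393663] [-0.35041261  0.08630102 -1.05813904] [-0.01485994  0.03129024 -0.0238277 ] 23.15
```

View pics/b5.png

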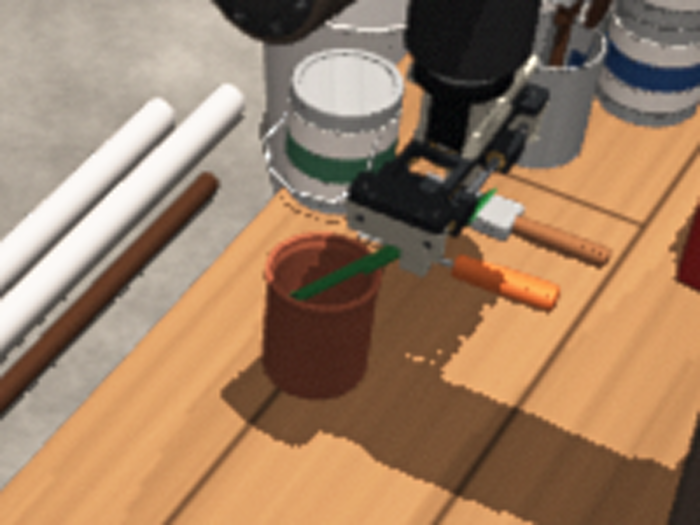

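jog_arm([
  {"x":-0.5,"y":0,"z":0,"roll":0},
  {"x":-0.5,"y":0,"z":0,"roll":0},
  {"x":-0.5,"y":0,"z":0,"roll":0},
  {"x":-0.5,"y":0,"z":0,"roll":0},
  {"x":0,"y":0,"z":0,"roll":0},
], gripper=4.6)

```text
clock: 23.65
tool_pos: [0.4249, -0.2525, 0.183]
orientation: [180.0, -0.0, -179.9]
force: [-2.7, -0.2, -1.4]
opening: 0.0492
```

Run:
```python
from h import *
s=ctrl.snapshot('side')
save(s,280,480,90,240,3.5,'pics/b6.png')
o=ctrl.get_obs();print(o['tool_pos'],o['force'],o['moment'],o['clock'])
```

```text
[ 0.42475523 -0.25242191  0.18296922] [-1.33649043 -0.64139241 -1.60135621] [-0.12684692  0.90368829 -0.0393837 ] 23.7
```

View pics/b6.png

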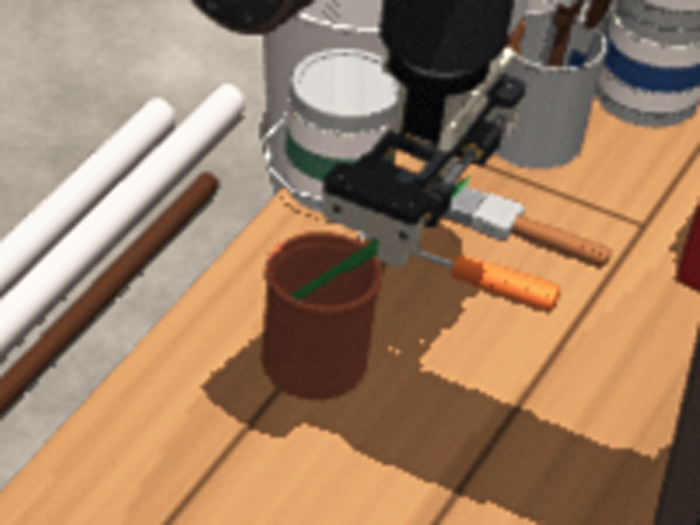

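Contact force is about 2 N and the crock hasn't visibly moved. I'll continue, then lower.

jog_arm([
  {"x":-0.4,"y":0,"z":0,"roll":0},
  {"x":-0.4,"y":0,"z":0,"roll":0},
  {"x":-0.4,"y":0,"z":0,"roll":0},
  {"x":-0.4,"y":0,"z":0,"roll":0},
  {"x":-0.3,"y":0,"z":0,"roll":0},
  {"x":0,"y":0,"z":0,"roll":0},
], gripper=4.6)

```text
clock: 24.3
tool_pos: [0.4441, -0.2524, 0.1831]
orientation: [180.0, 0.0, -179.9]
force: [-2.4, -0.4, 0.4]
opening: 0.0497
```

Run:
```python
from h import *
s=ctrl.snapshot('side')
save(s,280,480,90,240,3.5,'pics/b7.png')
o=ctrl.get_obs();print(o['tool_pos'],o['force'],o['moment'],o['clock'])
p=o['tool_pos']
for dr in(48,54,58,62,66):
    q=np.radians(dr); f=lambda r,w:proj(s,[p[0]+r*np.cos(q),p[1]+w,p[2]+.013-r*np.sin(q)])
    for w in(0,): print(dr,((f(.184,w)-[280,90])*3.5).round(0),((f(-.056,.025)-[280,90])*3.5).round(0),((f(-.056,-.025)-[280,90])*3.5).round(0))
```

```text
[ 0.44389545 -0.25236507  0.18308466] [-2.23286014 -0.18383649 -1.0086503 ] [-0.21058084  1.2062212  -0.02344   ] 24.35
48 [250. 286.] [423. 210.] [452. 175.]
54 [264. 303.] [418. 204.] [447. 170.]
58 [274. 313.] [415. 201.] [444. 166.]
62 [284. 323.] [411. 197.] [440. 163.]
66 [295. 332.] [408. 194.] [437. 159.]
```

View pics/b7.png

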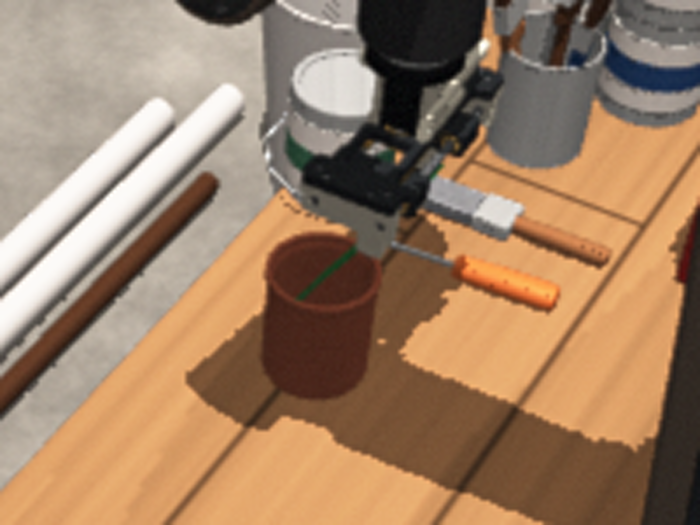

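jog_arm([
  {"x":0.2,"y":0,"z":0.5,"roll":0},
  {"x":0,"y":0,"z":0.7,"roll":0},
  {"x":0,"y":0,"z":0.6,"roll":0},
  {"x":0,"y":0,"z":0.5,"roll":0},
  {"x":0,"y":0,"z":0.4,"roll":0},
  {"x":0,"y":0,"z":0,"roll":0},
  {"x":0,"y":0,"z":0,"roll":0},
], gripper=4.6)

```text
clock: 25.05
tool_pos: [0.4418, -0.2524, 0.1563]
orientation: [-180.0, 0.0, -179.9]
force: [-0.7, 0.1, -0.3]
opening: 0.0495
```

Run:
```python
from h import *
o=ctrl.get_obs();print(o['tool_pos'],o['force'],o['moment'],o['clock'])
```

```text
[ 0.44177776 -0.25244121  0.15628916] [-0.72404804  0.11058526 -0.25652903] [-0.0021041   0.28222653  0.00537494] 25.05
```

jog_arm([
  {"x":0,"y":0,"z":0.2,"roll":0},
  {"x":0,"y":0,"z":0.2,"roll":0},
  {"x":0,"y":0,"z":0.1,"roll":0},
  {"x":0,"y":0,"z":0,"roll":0},
  {"x":0,"y":0,"z":0,"roll":0},
], gripper=4.6)

```text
clock: 25.55
tool_pos: [0.4417, -0.2525, 0.1514]
orientation: [-180.0, 0.0, -179.9]
force: [-0.5, 0.7, -1.3]
opening: 0.0492
```

Run:
```python
from h import *
s=ctrl.snapshot('side');t=ctrl.snapshot('top')
save(s,280,480,70,240,3.5,'pics/b8.png')
o=ctrl.get_obs();print(o['tool_pos'],o['force'],o['moment'],o['clock'])
```

```text
[ 0.44161998 -0.25243374  0.15135881] [-0.4169171   0.19425424 -0.69864056] [-0.02499772  0.28821137 -0.01929756] 25.65
```

View pics/b8.png

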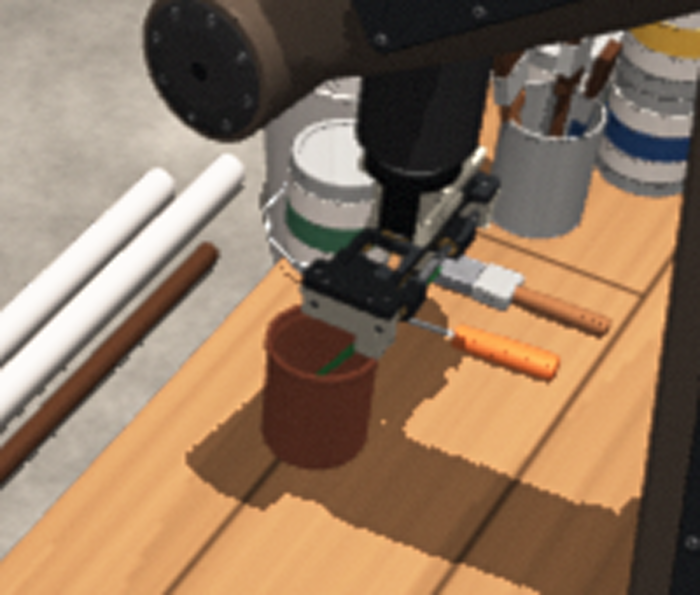

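jog_arm([
  {"x":0,"y":0,"z":0.15,"roll":0},
  {"x":0,"y":0,"z":0.1,"roll":0},
  {"x":0,"y":0,"z":0,"roll":0},
  {"x":0,"y":0,"z":0,"roll":0},
], gripper=4.6)

```text
clock: 26.05
tool_pos: [0.4409, -0.2527, 0.1498]
orientation: [-180.0, -0.0, -179.9]
force: [-6.1, 1.7, 11.3]
opening: 0.0496
```

Firm floor contact at 11 N. I'll back off 1 mm and release.

jog_arm([
  {"x":0,"y":0,"z":-0.15,"roll":0},
  {"x":0,"y":0,"z":0,"roll":0},
  {"x":0,"y":0,"z":0,"roll":0},
], gripper=4.6)

```text
clock: 26.35
tool_pos: [0.4414, -0.2525, 0.1505]
orientation: [-180.0, -0.0, -179.9]
force: [-3.1, 0.5, 4.1]
opening: 0.0499
```

jog_arm([
  {"x":0,"y":0,"z":0,"roll":0},
  {"x":0,"y":0,"z":0,"roll":0},
  {"x":0,"y":0,"z":0,"roll":0},
  {"x":0,"y":0,"z":0,"roll":0},
  {"x":0,"y":0,"z":0,"roll":0},
], gripper=7.5)

```text
clock: 26.85
tool_pos: [0.4417, -0.2524, 0.1503]
orientation: [180.0, 0.0, -179.9]
force: [-1.1, 0.4, 0.4]
opening: 0.0744
```

Run:
```python
from h import *
s=ctrl.snapshot('side');t=ctrl.snapshot('top')
save(s,280,480,70,240,3.5,'pics/b9.png')
o=ctrl.get_obs();print(o['tool_pos'],o['force'],o['moment'],o['opening'],o['clock'])
```

```text
[ 0.44162075 -0.25243737  0.15028034] [-0.12810031  0.05028238 -0.36100674] [-0.03526004  0.02571593  0.02771696] 0.074881810931824 26.95
```

View pics/b9.png

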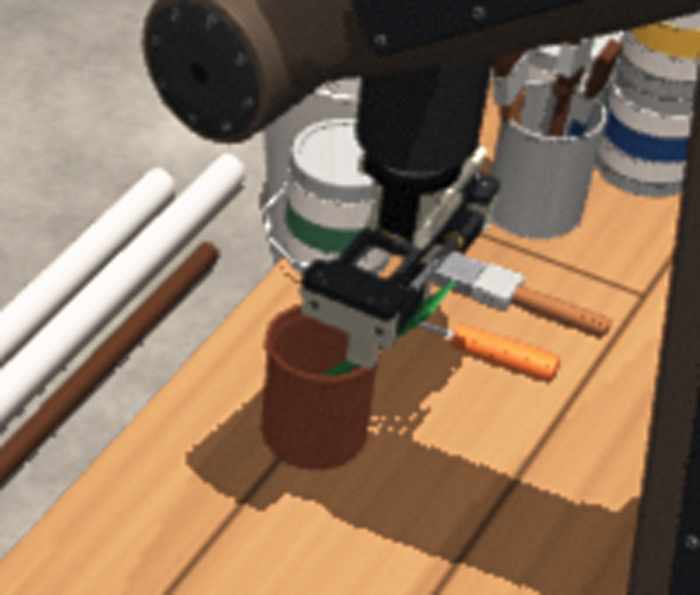

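It settled back onto the rim. I'll rise straight up, then back off sideways.

jog_arm([
  {"x":0,"y":0,"z":-1,"roll":0},
  {"x":0,"y":0,"z":-2,"roll":0},
  {"x":0,"y":0,"z":-3,"roll":0},
  {"x":0,"y":0,"z":-3,"roll":0},
  {"x":0,"y":0,"z":-3,"roll":0},
  {"x":0,"y":0,"z":-2,"roll":0},
  {"x":0,"y":0,"z":0,"roll":0},
], gripper=7.5)

```text
clock: 27.65
tool_pos: [0.4429, -0.2531, 0.2945]
orientation: [-179.9, 0.3, -179.9]
force: [0.0, -1.3, -0.8]
opening: 0.0747
```

Run:
```python
from h import *
s=ctrl.snapshot('side')
save(s,280,480,70,240,3.5,'pics/c0.png')
o=ctrl.get_obs();print(o['tool_pos'],o['force'],o['clock'])
```

```text
[ 0.44222959 -0.25260466  0.2924805 ] [ 0.03481734  0.30099399 -1.03511281] 27.7
```

View pics/c0.png

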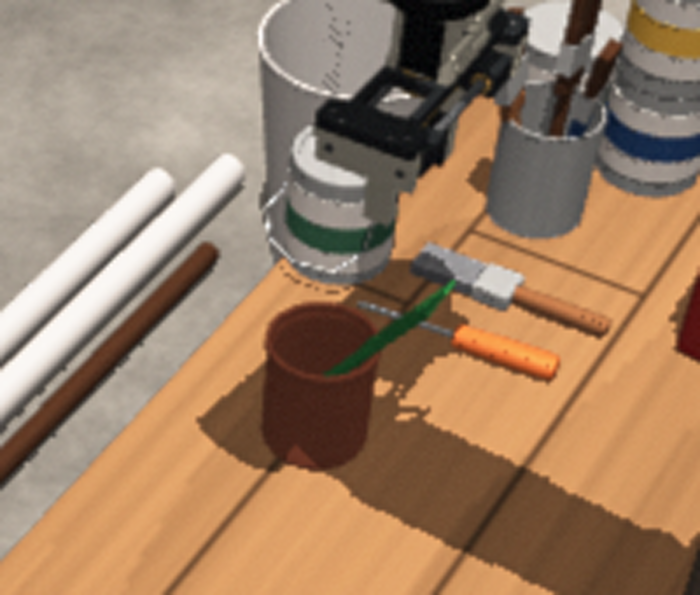

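jog_arm([
  {"x":0,"y":3,"z":0,"roll":0},
  {"x":0,"y":4,"z":0,"roll":0},
  {"x":0,"y":4,"z":0,"roll":0},
  {"x":0,"y":4,"z":0,"roll":0},
  {"x":0,"y":4,"z":0,"roll":0},
  {"x":0,"y":4,"z":0,"roll":0},
  {"x":0,"y":4,"z":0,"roll":0},
  {"x":0,"y":0,"z":0,"roll":0},
  {"x":0,"y":0,"z":0,"roll":0},
  {"x":0,"y":0,"z":0,"roll":0},
], gripper=7.5)

```text
clock: 28.7
tool_pos: [0.4408, 0.017, 0.29]
orientation: [-180.0, -0.0, -179.9]
force: [-0.2, -0.1, 0.2]
opening: 0.0749
```

Run:
```python
from h import *
s=ctrl.snapshot('side');t=ctrl.snapshot('top')
save(s,280,480,70,240,3.5,'pics/c1.png');save(t,350,550,180,330,3.5,'pics/c1t.png')
cv2.imwrite('pics/c1full.png',t['image'][:,:,::-1])
for L in(30,34,38,42,46):
    q=np.radians(90-L)
    for hx in(.525,.535):
        f=lambda r,w:[hx-r*np.cos(q),-.2525+w,.008+r*np.sin(q)]
        print(L,hx,*[((proj(s,f(.24,w))-[280,70])*3.5).round(0) for w in(.025,-.025)],*[((proj(t,f(.24,w))-[350,180])*3.5).round(0) for w in(.025,-.025)],((proj(t,f(0,0))-[350,180])*3.5).round(0))
print(ctrl.get_obs()['tool_pos'],ctrl.get_obs()['clock'])
```

```text
30 0.525 [421. 302.] [450. 268.] [267. 342.] [340. 342.] [252. 225.]
30 0.535 [410. 298.] [439. 263.] [266. 328.] [339. 327.] [251. 212.]
34 0.525 [436. 317.] [464. 282.] [265. 365.] [338. 364.] [252. 225.]
34 0.535 [425. 313.] [453. 278.] [265. 350.] [337. 349.] [251. 212.]
38 0.525 [450. 333.] [478. 298.] [264. 386.] [336. 385.] [252. 225.]
38 0.535 [438. 328.] [467. 294.] [263. 371.] [336. 370.] [251. 212.]
42 0.525 [463. 349.] [490. 314.] [262. 406.] [334. 405.] [252. 225.]
42 0.535 [451. 345.] [479. 310.] [262. 391.] [334. 390.] [251. 212.]
46 0.525 [474. 366.] [502. 330.] [261. 424.] [332. 424.] [252. 225.]
46 0.535 [463. 361.] [490. 326.] [260. 410.] [331. 409.] [251. 212.]
[0.44096674 0.01661467 0.29014487] 28.8
```

View pics/c1.png

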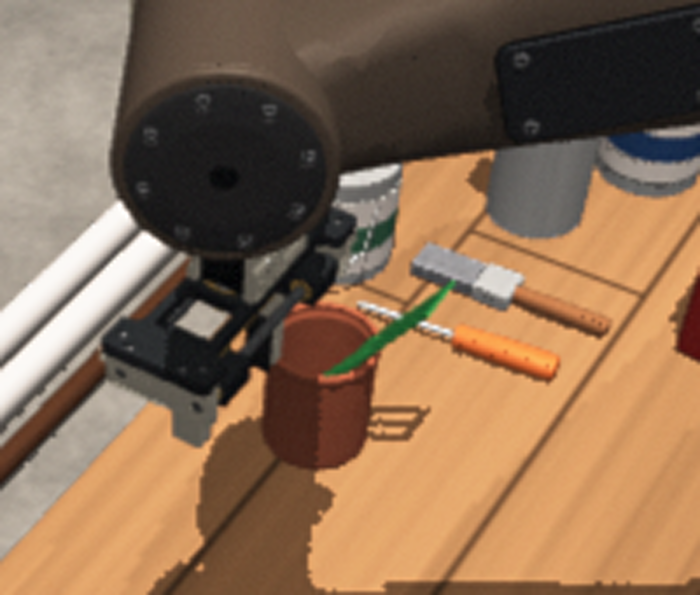

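View pics/c1t.png

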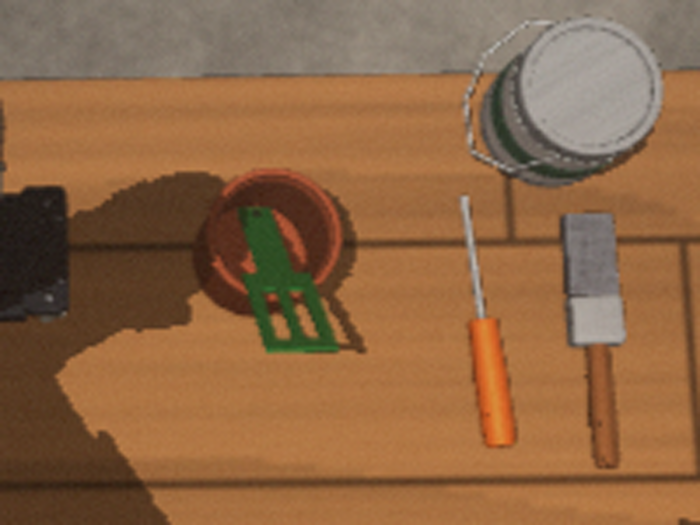

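View pics/c1full.png

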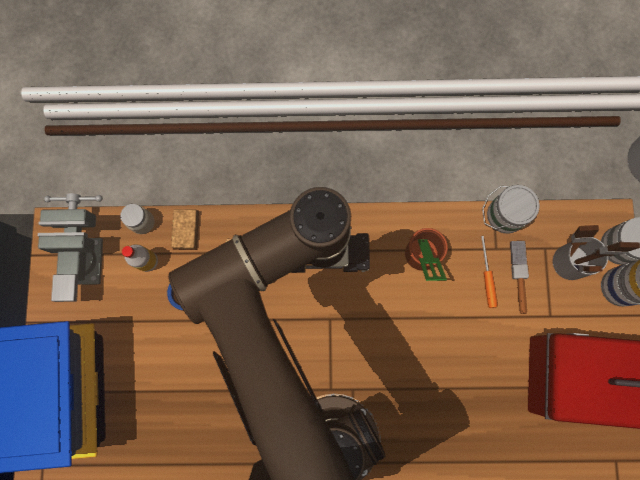

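The paddle stands in the crock leaning about 34°: the tip corners at (267,352) and (338,350) and the handle end near (252,210) fit the model. It didn't move between the last two pictures, and the crock and offcut are where they started. I'll hand in.

Run:
```python
from h import *
print(ctrl.close_job(), ctrl.get_obs()['clock'])
```

```text
the job is handed in; nothing more can be done
the job is handed in; nothing more can be done
```

The paddle is standing handle-down in the crock, blade up, and I handed the job in at about 29 s of the 72 s. The hand-in gave no verdict.

- **Slide and lift:** I pinched the blade's edges at bench level and slid the paddle until the handle stuck out about 85 mm past the bench edge. I then gripped the overhanging handle and lifted; it stayed level.
- **On the offcut:** I laid it flat across the offcut, with its middle within about 2 mm of the offcut's centre in the pictures, and let go.
- **Turning it over:** The tool can't tilt, so I took the paddle by the blade and levered it on the bench edge to about 48° handle-down. That was too slack to rest in the crock, so I pressed the tip against the crock's inner far wall with about 2 N to bring it more upright. I then lowered it to the floor and released.

**Last checks:**
- **Paddle:** It leans about 34° from upright (limit about 48°). Its handle end is about 37 mm from the crock's axis (limit 45 mm) and estimated on the crock floor, about 8 mm above the crock's underside. The blade tip was in the same place in the last two side pictures, about 1 s apart.
- **Crock and offcut:** The crock had not moved beyond about 1 px (roughly 3 mm). I last compared the offcut after lifting the paddle off it, and it was within 1 px; the arm hid it in the final top picture.
- **Robot:** The gripper was clear of everything at the end.

**Disagreement:** Measured from the two views, the offcut's top came out about 30 mm high rather than the stated 38 mm. The contact felt when setting the paddle down agreed with 38 mm. No check failed.

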